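# Put three hot tube blocks back in their own heaters

## Task

The three hot tube blocks sit in each other's heaters. First clear the cork rest stand by moving the amber jar to the middle of the green coaster; then, resting one block on the middle of the stand for a while, get every block seated flat in the well whose rim has its own colour. Hot blocks may stand only in wells or on the cork, never on the bench; keep the jar and blocks upright and leave the white tube rack where it is.

Things in the scene. Friction and masses are not known exactly. Their poses are not given: they have to be found in the camera images.
- blue_block (a point): centre (half-way up) of the blue block: a loose aluminium tube block with a blue top plate showing six medium holes (3 x 2), 66 (x) x 46 (y) x 55 mm high (z up), about 0.25 to 0.5 kg; hot. Nothing sticks out of it, so it is gripped across its 46 mm sides (along its y). Symmetric by a half turn. It starts in a well of another colour
- yellow_block (a point): centre (half-way up) of the yellow block: a loose aluminium tube block with a yellow top plate showing twelve small holes (4 x 3), 66 (x) x 46 (y) x 55 mm high (z up), about 0.25 to 0.5 kg; hot. Nothing sticks out of it, so it is gripped across its 46 mm sides (along its y). Symmetric by a half turn. It starts in a well of another colour
- red_block (a point): centre (half-way up) of the red block: a loose aluminium tube block with a red top plate showing two large holes, 66 (x) x 46 (y) x 55 mm high (z up), about 0.25 to 0.5 kg; hot. Nothing sticks out of it, so it is gripped across its 46 mm sides (along its y). Symmetric by a half turn. It starts in a well of another colour
- blue_well (a point): centre of the well floor of the blue heater: a fixed low white heater, 35 mm high, whose rectangular well has a blue rim. The well floor is 35 mm above the bench; the rim stands 5 mm above the floor, is 4 mm thick and encloses 82 (x) x 62 (y) mm, 8 mm wider all round than a block. Axes: x along the well's long side, z up. The heater reaches from 50 mm on -x to 80 mm on +x of this point (flat control panel on +x) and 46 mm to either side
- yellow_well (a point): centre of the well floor of the yellow heater: a fixed low white heater, 35 mm high, whose rectangular well has a yellow rim. The well floor is 35 mm above the bench; the rim stands 5 mm above the floor, is 4 mm thick and encloses 82 (x) x 62 (y) mm, 8 mm wider all round than a block. Axes: x along the well's long side, z up. The heater reaches from 50 mm on -x to 80 mm on +x of this point (flat control panel on +x) and 46 mm to either side
- red_well (a point): centre of the well floor of the red heater: a fixed low white heater, 35 mm high, whose rectangular well has a red rim. The well floor is 35 mm above the bench; the rim stands 5 mm above the floor, is 4 mm thick and encloses 82 (x) x 62 (y) mm, 8 mm wider all round than a block. Axes: x along the well's long side, z up. The heater reaches from 50 mm on -x to 80 mm on +x of this point (flat control panel on +x) and 46 mm to either side
- stand_top (a point): centre of the top of the square cork-topped wooden rest stand, fixed, 116 x 116 mm, flat top (cork 110 x 110 mm) 35 mm above the bench; axes along its sides, z up. The jar stands on it at the start
- jar_center (a point): centre (half-way up) of the amber jar with white cap and paper label: loose, round, 50 mm diameter (cap 46 mm, its top 20 mm), 75 mm high, about 0.18 kg, z up
- coaster_top (a point): centre of the top of the round green coaster, fixed, 88 mm diameter, top 5 mm above the bench, z up
- rack_center (a point): centre of the loose white tube rack with tubes in it, 100 (x) x 56 (y) x 66 mm high, this point 33 mm above the bench; not to be handled

How it is judged:
By the outcome, as a careful person would: the job done as asked, in the order asked, and still so for the second after the job is handed in, with the robot touching nothing.
It also fails if it takes over 138 s, if anything falls off the work surface, if the arm or the gripper's body presses on something with over 40 N, if the wrist force passes 120 N, or if a joint passes its speed limit or range.

## Robot

A 6-joint arm with a two-finger parallel gripper is mounted at the origin on the work surface. World frame = base frame: x ahead of the robot, y to its left, z up, the work surface at z = 0. Lengths are in mm, angles in rad, forces in N, time in s.
With the tool pointing down it reaches from about 275 to 1000 mm from the base axis. Payload 8.4 kg.
Tool frame: the origin (TCP) lies midway between the tips of the shut fingers; the grasp point (between the pads) lies 19 mm behind it; z points along the fingers, y is the direction in which the jaws open and shut (so a half turn about z gives the same grasp; the last joint's range is limited). The gripper opens to 85 mm and grips with 20 to 120 N. Pads are 22 mm wide; open, the fingers measure 114 mm over their backs; the gripper's body (76 mm by 85 mm) begins 54 mm behind the grasp point. The pads swing forward as they close: fully open they stand 13 mm farther back than shut.
Start: joints at [1.191, 0.353, 1.633, -0, 1.155, -0.002], TCP at [230.547, 580.927, 231.281] pointing down, gripper open.
Joint ranges: [-2.63, 2.63], [-0.92, 2.1], [0.06, 2.66], [-1.3, 4.44], [0, 2.69], [-3.02, 3.02]. Speed limits (rad/s): [2.22, 2.22, 2.79, 3.14, 3.14, 3.14].

## Interface

Orientations are given as [roll, pitch, yaw] about the fixed x, y, z axes, in that order (R = Rz(yaw) Ry(pitch) Rx(roll)).
In Python, from rig import r gives the robot as it stands.
- The arm moves only by the tool play_rows, never from a script. Its argument "moves" is a list of rows, each a list of 3 entries, a list of its own where there are three numbers: the turn, a rotation vector about the tool's x, y, z in degrees, then the shift along the tool's x, y, z in mm, then the opening, from 0 (shut) to 1 (fully open). A call has 1 to 20 rows; each row is the pose to reach, as a shift and turn from the pose measured when the call began, along the tool's axes at that moment; what a row does not reach only later rows make up. A row lasts 1/10 s, in which the tool goes at most 50 mm and 8.59 degrees, less where a joint would pass 70% of its speed; a pose out of reach is approached as far as the arm can. A call with a gripper value outside its range is refused whole. The fingers move at their own pace and stop on an object; "newtons" is the grip in N (left out, the last holds). Time passes only in rows, so rows that repeat a pose let the fingers close. It gives the time, the measured TCP pose, the force and the opening at its end, in the units of the state.
- r.sense(): the state, without advancing time (a new reading comes with each control period).
- r.grab_frame(name): name is "scene" or "side" or "wrist"; returns a dict with "color" (400x640x3 uint8, red, green, blue), "K" (3x3 intrinsics, pixels), "rvec" (rotation vector, rad) and "tvec" (3), from world to camera coordinates, as OpenCV has them; the wrist camera has in their place "T_tool_cam" (4x4, takes a point from camera to tool coordinates, whose origin is the TCP and whose axes are the flange's). Camera axes: x right, y down, z forward; pixel columns grow to the right and rows downward; lengths in mm; the calibration is good to about 2 mm. The wrist camera is an equidistant fisheye: a pixel r from the principal point sees the ray r / f radians off the axis. A picture is of the moment at which its call begins: read the wrist's pose just before it. There is no depth.
- r.sign_off(): hands the job in, once; it reports no verdict.
Trained networks look in a picture, given as the dict that the camera call returned (one of the last four; its "shot" number tells which), for a name from the list of things; names that differ only in an ending like _2 or _b are one class to them, and where a whole thing is asked for, a point or a joint stands for the part that bears it (a point fixed in the world has none). Each returns a list of dicts, best first, with "conf" (0 to 1); they miss things now and then, are a little off and sometimes report something else, mostly with a low value. They report only what shows in the picture. A call takes as long as a camera call.
- r.silhouettes(picture, name): "mask" (400x640 bool, what is visible of it) and "location" ([column, row] in pixels, amid what is visible of it).
The state is a dict: "clock": time; "qpos": joint angles; "qvel": joint speeds; "joint_efforts": joint torques, N m; "eef_pos": TCP position; "tcp_rot": TCP orientation; "contact_force": force on the tool from outside, world axes, zero at the start; "wrist_torque": the same for the moment, N m; "opening": opening from 0.0 (shut) to 1.0 (fully open).
Only numpy, scipy, OpenCV 4.12 (cv2) and the standard library are available. Lean on these libraries where they do the work, as an engineer would, in place of code of your own. Each camera call takes 0.05 s, during which the arm holds its last target.

## Working session

There is one attempt and no reset: what is moved stays moved. The work goes in short steps, Python scripts to look and compute and a tool call to move; the robot and the scene stay as the last step left them, time stands still between calls to the robot, and variables do not carry over. Pictures are saved under pics/ and viewed, and the job is handed in when it is done.

Besides the shell and the picture viewer there is one more tool, called after "Call:" as a command line: name --argument value ..., lists and objects as JSON in quotes. play_rows: Moves the arm, as the interface text tells. Its arguments: {"type":"object","properties":{"moves":{"type":"array"},"newtons":{"type":"number"}},"required":["moves"]}

```bash
mkdir -p pics; ls; python3 - <<'E'
from rig import r
import cv2
print(r.sense())
for n in ("scene","side","wrist"):
    f=r.grab_frame(n); cv2.imwrite(f"pics/a_{n}.png",f["color"][:,:,::-1])
    print(n,{k:v for k,v in f.items() if k!="color"})
E
```

```text
pics
{'clock': 0.0, 'qpos': array([ 1.19055313e+00,  3.53651447e-01,  1.63415953e+00,  7.48888220e-06,
        1.15516796e+00, -2.38771714e-03]), 'qvel': array([-0.0007644 ,  0.00012681, -0.00285628,  0.00121392, -0.00106727,
       -0.00041159]), 'joint_efforts': array([-1.61737629e-03, -6.05244255e+01, -3.42066872e+01, -2.41900416e-04,
        9.39807971e-03,  5.01442616e-05]), 'eef_pos': array([230.39237401, 580.46868163, 230.54874387]), 'tcp_rot': array([-3.14020640e+00, -1.01571177e-05,  2.76373414e+00]), 'contact_force': array([-0.33538627, -0.24533329, -0.34923845]), 'wrist_torque': array([-0.0057931 ,  0.00354024, -0.00515098]), 'opening': 1.0013317159493094}
scene {'K': array([[413.32043815,   0.        , 313.18252908],
       [  0.        , 413.32043815, 194.59161336],
       [  0.        ,   0.        ,   1.        ]]), 'rvec': array([ 2.26047308,  1.33614542, -0.41240405]), 'tvec': array([-274.55301768, -340.74854205, 1111.13252777]), 'shot': 1}
side {'K': array([[493.2333093 ,   0.        , 320.16406969],
       [  0.        , 493.2333093 , 199.97141749],
       [  0.        ,   0.        ,   1.        ]]), 'rvec': array([ 2.30136703, -0.90362784,  0.33159316]), 'tvec': array([-396.55259455,  343.1562861 ,  758.56883664]), 'shot': 2}
wrist {'K': array([[309.70691629,   0.        , 323.43205782],
       [  0.        , 309.70691629, 198.50445715],
       [  0.        ,   0.        ,   1.        ]]), 'T_tool_cam': array([[-1.20128128e-03, -9.57853500e-01, -2.87254642e-01,
         7.32064948e+01],
       [ 9.99999010e-01, -1.36105695e-03,  3.56523640e-04,
        -2.34624496e-01],
       [-7.32467343e-04, -2.87253929e-01,  9.57854187e-01,
        -1.43020320e+02],
       [ 0.00000000e+00,  0.00000000e+00,  0.00000000e+00,
         1.00000000e+00]]), 'shot': 3}
```

View pics/a_scene.png

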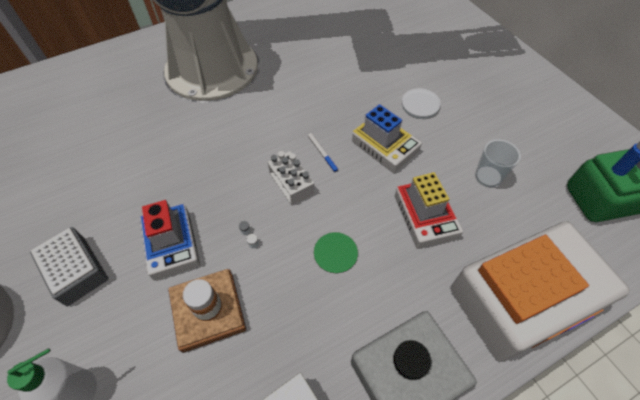

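View pics/a_side.png

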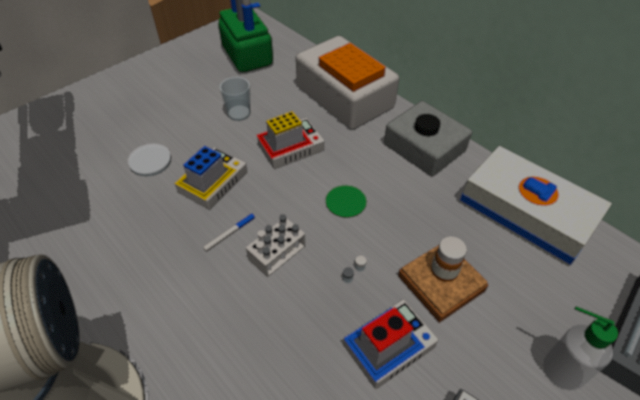

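View pics/a_wrist.png

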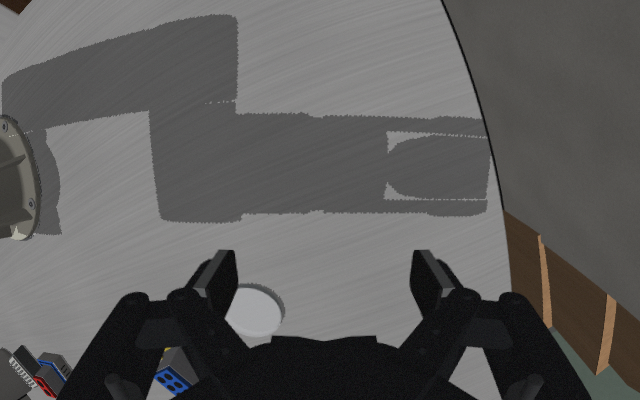

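```bash
cat > h.py <<'E'
from rig import r
import numpy as np, cv2
def proj(f,P):
    p,_=cv2.projectPoints(np.asarray(P,float).reshape(-1,1,3),f["rvec"],f["tvec"],f["K"],None); return p.reshape(-1,2)
def ray(f,uv,z):
    R,_=cv2.Rodrigues(f["rvec"]); C=-R.T@f["tvec"]; d=R.T@np.linalg.inv(f["K"])@np.array([uv[0],uv[1],1.]); return C+d*(z-C[2])/d[2]
NAMES="blue_block yellow_block red_block blue_well yellow_well red_well stand_top jar_center coaster_top rack_center".split()
E
python3 - <<'E'
from h import *
import pickle
out={}
for n in ("scene","side"):
    f=r.grab_frame(n); im=f["color"].copy(); res={}
    for k in NAMES:
        d=r.silhouettes(f,k)
        res[k]=d
        for i,e in enumerate(d[:3]):
            print(n,k,round(e["conf"],2),np.round(e["location"],1),e["mask"].sum())
        if d:
            c,_=cv2.findContours(d[0]["mask"].astype(np.uint8),0,1); cv2.drawContours(im,c,-1,(255,0,255),1)
    cv2.imwrite(f"pics/b_{n}.png",im[:,:,::-1]); out[n]=(f,res)
pickle.dump(out,open("d.pkl","wb"))
E
```

```text
scene blue_block 0.63 [379.8 126.7] 1035
scene yellow_block 0.88 [428.2 195.6] 1315
scene red_block 0.67 [159.8 225.8] 1271
scene blue_well 0.7 [177.8 254.1] 2347
scene yellow_well 0.66 [390.8 146. ] 1560
scene red_well 0.78 [423.5 222.7] 2005
scene stand_top 0.72 [213.4 321.3] 3380
scene stand_top 0.71 [160.8 224. ] 1281
scene stand_top 0.45 [292.3 174.5] 1530
scene jar_center 0.91 [203.4 300.6] 1192
scene jar_center 0.7 [391.1 144.1] 1628
scene jar_center 0.69 [178.7 253.9] 2270
scene coaster_top 0.57 [335.3 252.4] 1431
scene rack_center 0.7 [293.4 176. ] 1544
side blue_block 0.85 [202.9 162.7] 1225
side yellow_block 0.61 [283.9 129.5] 1060
side red_block 0.86 [384.4 336.8] 1843
side blue_well 0.64 [399.  349.4] 2715
side yellow_well 0.76 [218.3 182.7] 1697
side yellow_well 0.44 [449.7 257.6] 1197
side red_well 0.97 [294.3 151.3] 1415
side stand_top 0.82 [436.7 285.8] 3276
side stand_top 0.52 [284.1 132.7] 1022
side jar_center 0.58 [448. 260.] 1177
side jar_center 0.27 [439.4 286.4] 3117
side coaster_top 0.84 [346.5 202.1] 1066
side rack_center 0.69 [277.6 246.3] 2065
```

View pics/b_scene.png

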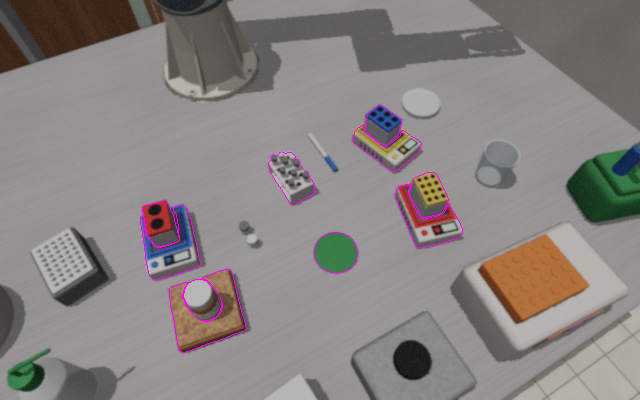

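View pics/b_side.png

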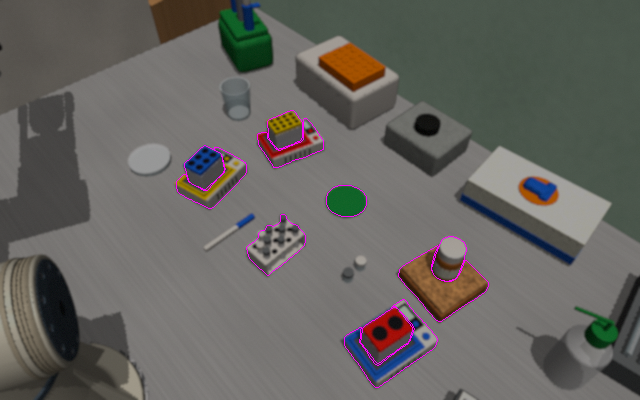

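```bash
cat > fit.py <<'E'
from h import *
from scipy.optimize import minimize
S=4
def box(x0,x1,y0,y1,z0,z1): return np.array([[a,b,c] for a in(x0,x1) for b in(y0,y1) for c in(z0,z1)],float)
t=np.linspace(0,2*np.pi,48,endpoint=False)
def cyl(rad,z0,z1): return np.array([[rad*np.cos(a),rad*np.sin(a),z] for a in t for z in(z0,z1)])
BLOCK=box(-33,33,-23,23,35,90)
HEAT=np.vstack([box(-50,80,-46,46,0,35),box(-45,45,-35,35,35,40)])
STAND=box(-58,58,-58,58,0,35); JAR=np.vstack([cyl(25,35,90),cyl(23,90,110)]); COAST=cyl(44,0,5); RACK=box(-50,50,-28,28,0,66)
def place(M,p):
    c,s=np.cos(p[2]),np.sin(p[2]); return np.c_[M[:,0]*c-M[:,1]*s+p[0],M[:,0]*s+M[:,1]*c+p[1],M[:,2]]
def hullmask(f,P,img):
    uv=proj(f,P); uv=cv2.convexHull(uv.astype(np.float32)).reshape(-1,2)
    cv2.fillConvexPoly(img,np.round(((uv+.5)*S-.5)*16).astype(np.int32),255,shift=4)
def cost(frames,masks,parts):
    tot=0
    for f,m in zip(frames,masks):
        img=np.zeros((400*S,640*S),np.uint8)
        for P in parts: hullmask(f,P,img)
        a=cv2.resize(img,(640,400),interpolation=cv2.INTER_AREA)/255.
        tot+=np.abs(a-m).sum()/m.sum()
    return tot
def fit(frames,masks,models,p0,round_=False):
    sc=np.array([1,1,.02]*len(models))
    def g(v):
        v=v*sc
        return cost(frames,masks,[place(M,v[3*i:3*i+3]) for i,M in enumerate(models)])
    x0=np.asarray(p0,float)/sc
    best=None
    for step in(8,3,1):
        sim=np.vstack([x0]+[x0+step*np.eye(len(x0))[i] for i in range(len(x0))])
        rr=minimize(g,x0,method="Nelder-Mead",options=dict(initial_simplex=sim,xatol=.02,fatol=1e-5,maxiter=400)); x0=rr.x
    return rr.x*sc,rr.fun
E
cat > run1.py <<'E'
from fit import *
import pickle
D=pickle.load(open("d.pkl","rb")); fs=[D["scene"][0],D["side"][0]]
m=lambda k:[D[n][1][k][0]["mask"] for n in("scene","side")]
loc=lambda k,z:np.mean([ray(D[n][0],D[n][1][k][0]["location"],z) for n in("scene","side")],0)
U=lambda a,b:[(x|y).astype(float) for x,y in zip(m(a),m(b))]
F=lambda a:[x.astype(float) for x in m(a)]
def multi(M,models,p,yaws):
    for sel in([0,1],[0],[1]):
        if sel==[0,1]:
            b=min((fit([fs[i] for i in sel],[M[i] for i in sel],models,sum([[q[0],q[1],y] for q in p],[])) for y in yaws),key=lambda x:x[1])
        else: b=fit([fs[i] for i in sel],[M[i] for i in sel],models,b0)
        if sel==[0,1]: b0=b[0]
        print("   ",sel,np.round(b[0],3),round(b[1],4))
Y=np.arange(0,6.28,.5236)
for b,w in(("red_block","blue_well"),("blue_block","yellow_well"),("yellow_block","red_well")):
    lb,lw=loc(b,65),loc(w,35)
    print(b,np.round(lb),w,np.round(lw))
    # yaw guess for both the same
    fw=U(b,w); multi(fw,[HEAT,BLOCK],[lb,lb],Y)
    multi(F(b),[BLOCK],[lb],Y[:6])
print("stand"); multi(U("stand_top","jar_center"),[STAND,JAR],[loc("stand_top",30),loc("jar_center",70)],Y[:3])
print("jar"); multi(F("jar_center"),[JAR],[loc("jar_center",70)],[0])
print("coaster"); multi(F("coaster_top"),[COAST],[loc("coaster_top",5)],[0])
print("rack"); multi(F("rack_center"),[RACK],[loc("rack_center",40)],Y[:6])
E
python3 run1.py
```

```text
red_block [ 444. -258.   65.] blue_well [ 479. -266.   35.]
    [0, 1] [ 473.766 -259.892    2.985  444.095 -257.35     2.93 ] 0.141
    [0] [ 472.001 -259.23     2.994  444.447 -256.352    2.968] 0.0452
    [1] [ 476.319 -260.625    2.987  449.472 -259.363    2.99 ] 0.0806
    [0, 1] [ 4.45306e+02 -2.56114e+02 -1.29000e-01] 0.1399
    [0] [ 4.43136e+02 -2.55512e+02 -9.70000e-02] 0.068
    [1] [ 4.45917e+02 -2.56015e+02 -1.48000e-01] 0.0361
blue_block [446. 248.  65.] yellow_well [467. 231.  35.]
    [0, 1] [4.42685e+02 2.51359e+02 2.59000e-01 4.43299e+02 2.46172e+02 2.66000e-01] 0.157
    [0] [4.38426e+02 2.51790e+02 2.58000e-01 4.42187e+02 2.46081e+02 2.89000e-01] 0.0769
    [1] [4.45365e+02 2.50927e+02 2.83000e-01 4.44704e+02 2.46920e+02 2.82000e-01] 0.0377
    [0, 1] [4.42823e+02 2.47276e+02 2.82000e-01] 0.1715
    [0] [4.39492e+02 2.46831e+02 2.77000e-01] 0.0884
    [1] [4.44329e+02 2.47715e+02 2.81000e-01] 0.0428
yellow_block [638. 222.  65.] red_well [651. 186.  35.]
    [0, 1] [665.776 218.961   2.871 639.15  221.237   2.882] 0.1695
    [0] [663.001 219.066   2.875 635.831 22
[... 322 characters left out ...]
0] [ 6.18081e+02 -2.40102e+02 -1.49000e-01  6.29680e+02 -2.34067e+02
  2.04000e-01] 0.074
    [1] [ 6.22527e+02 -2.42240e+02 -1.76000e-01  6.27219e+02 -2.37463e+02
  2.92000e-01] 0.0506
jar
    [0, 1] [ 6.26505e+02 -2.37317e+02  1.00000e-01] 0.1697
    [0] [ 6.24953e+02 -2.36831e+02  1.51000e-01] 0.0528
    [1] [ 6.29124e+02 -2.37517e+02  1.43000e-01] 0.0559
coaster
    [0, 1] [6.31686e+02 1.95380e+01 1.06000e-01] 0.1605
    [0] [6.2928e+02 1.9698e+01 2.1800e-01] 0.0555
    [1] [6.34762e+02 1.99990e+01 1.51000e-01] 0.0477
rack
    [0, 1] [ 4.42925e+02  1.73730e+01 -3.00000e-03] 0.4048
    [0] [ 4.44125e+02  1.67630e+01 -3.00000e-03] 0.1836
    [1] [4.43249e+02 1.73410e+01 6.20000e-02] 0.2166
```

```bash
sed -i 's/^    fw=U.*/    fw=U(b,w); multi(fw,[HEAT,BLOCK],[lb,lb],[-.3,-.15,.15,.3])/; /multi(F(b)/d; /^print/d' run1.py; python3 run1.py
cat > go.py <<'E'
# usage: python3 go.py x y z yaw : prints turn(deg) and shift(mm) in tool axes from the present pose
import sys
from rig import r
import numpy as np
from scipy.spatial.transform import Rotation as R
x,y,z,yaw=map(float,sys.argv[1:5]); s=r.sense()
R0=R.from_euler("xyz",s["tcp_rot"]); R1=R.from_euler("xyz",[np.pi,0,yaw])
print("now",s["clock"].round(2) if hasattr(s["clock"],"round") else s["clock"],s["eef_pos"].round(1),s["tcp_rot"].round(3),"open",round(s["opening"],3),"F",s["contact_force"].round(1))
print("turn",np.degrees((R0.inv()*R1).as_rotvec()).round(1),"shift",R0.inv().apply(np.array([x,y,z])-s["eef_pos"]).round(1))
E
python3 go.py 627 -238 260 2.97
```

```text
red_block [ 444. -258.   65.] blue_well [ 479. -266.   35.]
    [0, 1] [ 4.44045e+02 -2.55106e+02 -1.56000e-01  4.43573e+02 -2.57998e+02
 -2.23000e-01] 0.1401
    [0] [ 4.42340e+02 -2.54815e+02 -1.48000e-01  4.43998e+02 -2.56801e+02
 -1.89000e-01] 0.045
    [1] [ 4.46358e+02 -2.55512e+02 -1.70000e-01  4.44484e+02 -2.60933e+02
 -1.23000e-01] 0.0803
blue_block [446. 248.  65.] yellow_well [467. 231.  35.]
    [0, 1] [4.42605e+02 2.51165e+02 2.57000e-01 4.43108e+02 2.46327e+02 2.66000e-01] 0.1572
    [0] [4.38099e+02 2.52118e+02 2.66000e-01 4.42111e+02 2.45926e+02 2.83000e-01] 0.076
    [1] [4.45260e+02 2.51052e+02 2.85000e-01 4.44664e+02 2.46872e+02 2.87000e-01] 0.0378
yellow_block [638. 222.  65.] red_well [651. 186.  35.]
    [0, 1] [ 6.36719e+02  2.26748e+02 -2.71000e-01  6.39124e+02  2.21158e+02
 -2.60000e-01] 0.1698
    [0] [ 6.33856e+02  2.27208e+02 -2.61000e-01  6.36242e+02  2.21446e+02
 -2.43000e-01] 0.0526
    [1] [ 6.41221e+02  2.29101e+02 -2.47000e-01  6.41981e+02  2.22033e+02
 -1.51000e-01] 0.0638
now 1.25 [230.5 580.9 231.3] [-3.142  0.     2.764] open 1.002 F [-0.3  0.3 -0.7]
turn [ -0.    0.  -11.8] shift [-670.6 -614.9  -28.7]
```

Call:
play_rows --moves '[[[0, 0, -12], [-670, -615, -29], 1], [[0, 0, -12], [-670, -615, -29], 1], [[0, 0, -12], [-670, -615, -29], 1], [[0, 0, -12], [-670, -615, -29], 1], [[0, 0, -12], [-670, -615, -29], 1], [[0, 0, -12], [-670, -615, -29], 1], [[0, 0, -12], [-670, -615, -29], 1], [[0, 0, -12], [-670, -615, -29], 1], [[0, 0, -12], [-670, -615, -29], 1], [[0, 0, -12], [-670, -615, -29], 1], [[0, 0, -12], [-670, -615, -29], 1], [[0, 0, -12], [-670, -615, -29], 1], [[0, 0, -12], [-670, -615, -29], 1], [[0, 0, -12], [-670, -615, -29], 1], [[0, 0, -12], [-670, -615, -29], 1], [[0, 0, -12], [-670, -615, -29], 1], [[0, 0, -12], [-670, -615, -29], 1], [[0, 0, -12], [-670, -615, -29], 1], [[0, 0, -12], [-670, -615, -29], 1], [[0, 0, -12], [-670, -615, -29], 1]]'

```text
clock: 3.25
eef_pos: [626.6, -239.4, 259.7]
tcp_rot: [3.142, -0.001, 2.971]
contact_force: [-0.2, -0.0, 0.5]
opening: 0.997
```

```bash
cat >> h.py <<'E'
from scipy.spatial.transform import Rotation as Rot
def wproj(f,s,P):
    T=np.eye(4); T[:3,:3]=Rot.from_euler("xyz",s["tcp_rot"]).as_matrix(); T[:3,3]=s["eef_pos"]
    M=np.linalg.inv(T@f["T_tool_cam"]); P=np.asarray(P,float).reshape(-1,3); c=P@M[:3,:3].T+M[:3,3]
    rho=np.hypot(c[:,0],c[:,1]); th=np.arctan2(rho,c[:,2]); k=th/np.maximum(rho,1e-9)*f["K"][0,0]
    return np.c_[f["K"][0,2]+k*c[:,0],f["K"][1,2]+k*c[:,1]]
E
cat > wl.py <<'E'
import sys
from fit import *
s=r.sense(); f=r.grab_frame("wrist"); im=f["color"][:,:,::-1].copy()
def rect(a,b,z): return box(-a,a,-b,b,z,z)[[0,2,6,4]]
def circ(rad,z): return np.array([[rad*np.cos(a),rad*np.sin(a),z] for a in t])
for M,p in ((rect(58,58,35),(621.6,-241.8,-.165)),(circ(23,110),(626.7,-237.4,0)),(rect(33,23,90),(444.7,-256.5,-.14)),(rect(45,35,40),(444.2,-255.2,-.157)),
  (circ(44,5),(631.9,19.6,0)),(rect(45,35,40),(442.3,251.3,.27)),(rect(45,35,40),(636.7,227,-.26)),(rect(33,23,90),(443,247,.28)),(rect(33,23,90),(638.5,222,-.25))):
    cv2.polylines(im,[np.round(wproj(f,s,place(M,p))*16).astype(np.int32)],True,(255,0,255),1,cv2.LINE_AA,4)
cv2.imwrite(sys.argv[1],im)
E
python3 wl.py pics/c1.png
```

```text
(no output)
```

View pics/c1.png

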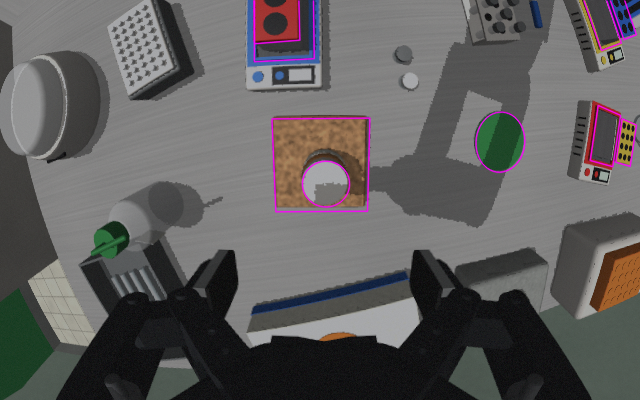

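Call:
play_rows --moves '[[[0, 0, 0], [0, 2, 40], 1], [[0, 0, 0], [0, 2, 80], 1], [[0, 0, 0], [0, 2, 120], 1], [[0, 0, 0], [0, 2, 150], 1], [[0, 0, 0], [0, 2, 175], 1], [[0, 0, 0], [0, 2, 195], 1], [[0, 0, 0], [0, 2, 205], 1], [[0, 0, 0], [0, 2, 210], 1], [[0, 0, 0], [0, 2, 210], 1], [[0, 0, 0], [0, 2, 210], 1], [[0, 0, 0], [0, 2, 210], 0], [[0, 0, 0], [0, 2, 210], 0], [[0, 0, 0], [0, 2, 210], 0], [[0, 0, 0], [0, 2, 210], 0], [[0, 0, 0], [0, 2, 210], 0], [[0, 0, 0], [0, 2, 210], 0], [[0, 0, 0], [0, 2, 210], 0], [[0, 0, 0], [0, 2, 210], 0], [[0, 0, 0], [0, 2, 210], 0], [[0, 0, 0], [0, 2, 210], 0]]' --newtons 30

```text
clock: 5.3
eef_pos: [626.5, -236.0, 50.6]
tcp_rot: [3.141, -0.0, 2.972]
contact_force: [-0.7, -0.5, 4.1]
opening: 0.579
```

```bash
python3 wl.py pics/c2.png; python3 go.py 631.9 19.6 150 2.97
```

```text
now 5.35 [ 626.5 -236.    50.6] [ 3.141 -0.     2.972] open 0.573 F [-1.8  0.2  4.5]
turn [ 0.  -0.   0.1] shift [ 37.9 252.8 -99.3]
```

View pics/c2.png

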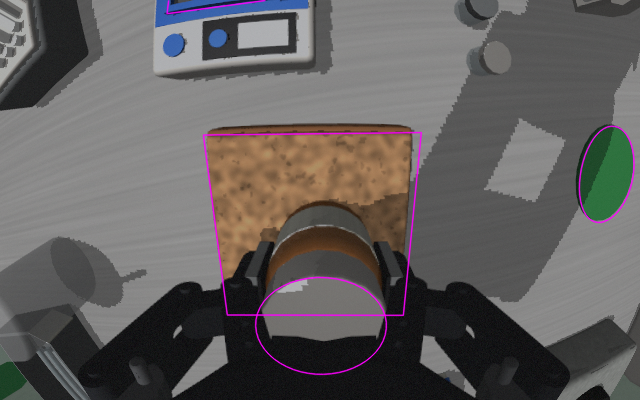

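Call:
play_rows --moves '[[[0, 0, 0], [0, 0, -10], 0], [[0, 0, 0], [0, 0, -30], 0], [[0, 0, 0], [0, 0, -60], 0], [[0, 0, 0], [0, 0, -90], 0], [[0, 0, 0], [0, 0, -100], 0], [[0, 0, 0], [4, 25, -100], 0], [[0, 0, 0], [9, 60, -100], 0], [[0, 0, 0], [15, 100, -100], 0], [[0, 0, 0], [21, 140, -100], 0], [[0, 0, 0], [27, 180, -100], 0], [[0, 0, 0], [33, 220, -100], 0], [[0, 0, 0], [37, 245, -100], 0], [[0, 0, 0], [38, 253, -100], 0], [[0, 0, 0], [38, 253, -100], 0], [[0, 0, 0], [38, 253, -100], 0], [[0, 0, 0], [38, 253, -100], 0]]'

```text
clock: 6.95
eef_pos: [631.7, 18.4, 150.5]
tcp_rot: [-3.142, -0.0, 2.971]
contact_force: [-0.4, 0.6, -1.9]
opening: 0.578
```

```bash
python3 wl.py pics/c3.png; python3 go.py 631.9 19.6 21 2.97
python3 - <<'E'
from h import *
f=r.grab_frame("scene"); im=f["color"][150:330,230:450,::-1]; cv2.imwrite("pics/c4.png",cv2.resize(im,None,fx=3,fy=3))
E
```

```text
now 7.0 [631.8  18.4 150.6] [ 3.142 -0.     2.971] open 0.575 F [ 0.8  0.3 -1.8]
turn [ 0. -0.  0.] shift [  0.    1.1 129.6]
```

View pics/c3.png

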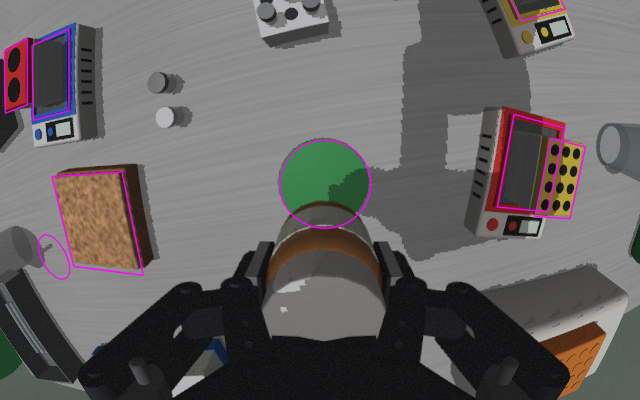

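View pics/c4.png

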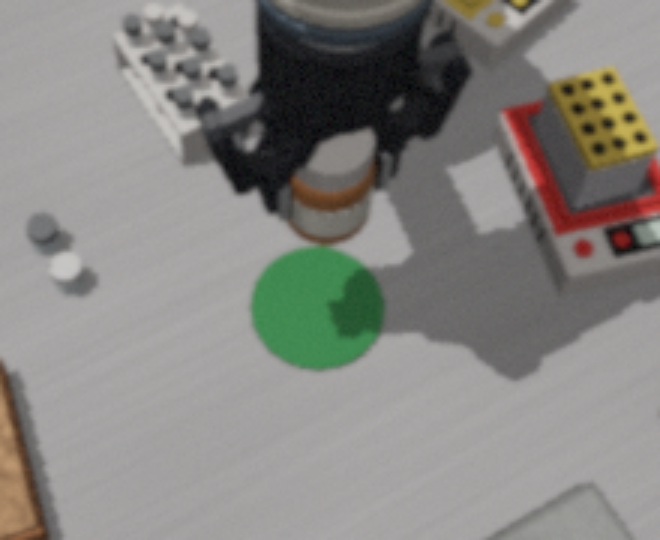

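Call:
play_rows --moves '[[[0, 0, 0], [0, 1, 20], 0], [[0, 0, 0], [0, 1, 50], 0], [[0, 0, 0], [0, 1, 80], 0], [[0, 0, 0], [0, 1, 105], 0], [[0, 0, 0], [0, 1, 118], 0], [[0, 0, 0], [0, 1, 124], 0], [[0, 0, 0], [0, 1, 127], 0], [[0, 0, 0], [0, 1, 129], 0], [[0, 0, 0], [0, 1, 130], 0], [[0, 0, 0], [0, 1, 130], 0], [[0, 0, 0], [0, 1, 130], 0], [[0, 0, 0], [0, 1, 130], 0]]'

```text
clock: 8.25
eef_pos: [632.2, 19.6, 21.1]
tcp_rot: [3.141, 0.0, 2.971]
contact_force: [-0.2, 0.2, -1.2]
opening: 0.573
```

Call:
play_rows --moves '[[[0, 0, 0], [0, 0, 0.5], 0], [[0, 0, 0], [0, 0, 1], 0], [[0, 0, 0], [0, 0, 1], 0], [[0, 0, 0], [0, 0, 1], 0]]'

```text
clock: 8.65
eef_pos: [632.4, 19.6, 20.6]
tcp_rot: [3.141, 0.001, 2.971]
contact_force: [-1.0, -0.0, 5.8]
opening: 0.571
```

Contact (+6 N). Release and rise.

Call:
play_rows --moves '[[[0, 0, 0], [0, 0, 0], 0.7], [[0, 0, 0], [0, 0, 0], 0.85], [[0, 0, 0], [0, 0, 0], 1], [[0, 0, 0], [0, 0, 0], 1], [[0, 0, 0], [0, 0, 0], 1], [[0, 0, 0], [0, 0, 0], 1], [[0, 0, 0], [0, 0, -15], 1], [[0, 0, 0], [0, 0, -40], 1], [[0, 0, 0], [0, 0, -80], 1], [[0, 0, 0], [0, 0, -120], 1], [[0, 0, 0], [0, 0, -160], 1], [[0, 0, 0], [0, 0, -200], 1], [[0, 0, 0], [0, 0, -230], 1], [[0, 0, 0], [0, 0, -230], 1], [[0, 0, 0], [0, 0, -230], 1]]'

```text
clock: 10.15
eef_pos: [632.3, 19.6, 252.1]
tcp_rot: [3.141, 0.003, 2.971]
contact_force: [0.3, 0.4, 0.2]
opening: 0.999
```

```bash
sed -i 's/(circ(23,110),(626.7,-237.4,0))/(circ(23,80),(631.9,19.6,0))/' wl.py; python3 wl.py pics/d1.png; python3 go.py 444.7 -256.5 200 2.995
python3 - <<'E'
from h import *
f=r.grab_frame("side"); im=f["color"][130:310,250:470,::-1]; cv2.imwrite("pics/d2.png",cv2.resize(im,None,fx=3,fy=3))
E
```

```text
now 10.2 [631.7  19.6 250.7] [3.141e+00 1.000e-03 2.971e+00] open 1.001 F [-1.1 -0.2 -0.1]
turn [ 0.   0.  -1.4] shift [ 137.3 -303.9   50.5]
```

View pics/d1.png

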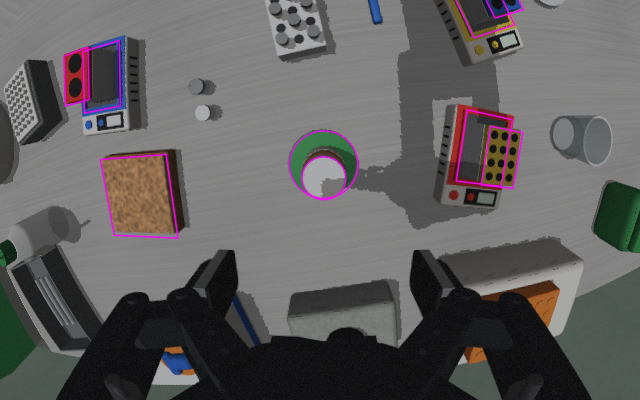

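View pics/d2.png

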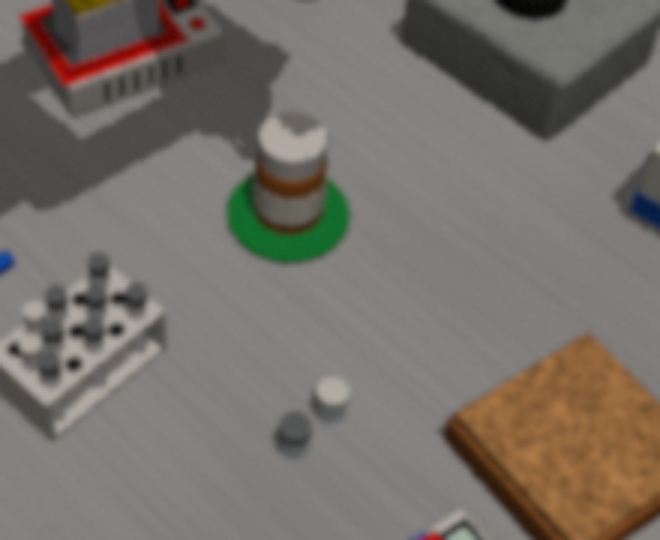

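Call:
play_rows --moves '[[[0, 0, -1], [14, -30, 5], 1], [[0, 0, -1], [30, -65, 10], 1], [[0, 0, -1], [48, -105, 17], 1], [[0, 0, -1], [66, -145, 24], 1], [[0, 0, -1], [84, -185, 31], 1], [[0, 0, -1], [102, -225, 38], 1], [[0, 0, -1], [120, -265, 44], 1], [[0, 0, -1.4], [132, -292, 50], 1], [[0, 0, -1.4], [137, -304, 50], 1], [[0, 0, -1.4], [137, -304, 50], 1], [[0, 0, -1.4], [137, -304, 50], 1], [[0, 0, -1.4], [137, -304, 50], 1]]'

```text
clock: 11.45
eef_pos: [445.3, -255.8, 199.9]
tcp_rot: [3.141, -0.001, 2.996]
contact_force: [0.4, -0.3, -0.6]
opening: 0.995
```

```bash
python3 wl.py pics/e1.png; python3 go.py 444.7 -256.5 46 2.995
```

```text
now 11.5 [ 445.3 -255.7  200. ] [ 3.141e+00 -1.000e-03  2.996e+00] open 0.998 F [ 0.2 -0.  -0.7]
turn [ 0.  -0.   0.1] shift [  0.4  -0.9 154. ]
```

View pics/e1.png

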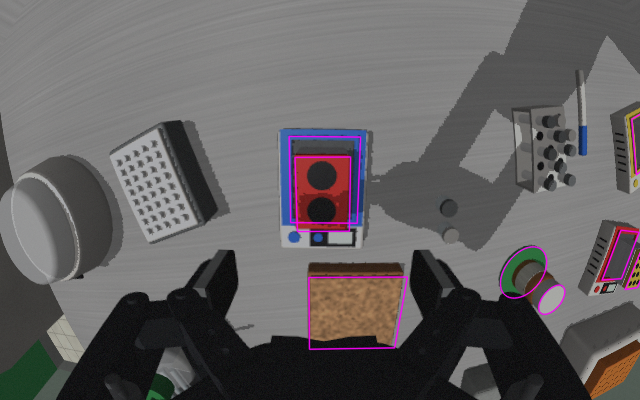

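Call:
play_rows --moves '[[[0, 0, 0], [0, -1, 30], 1], [[0, 0, 0], [0, -1, 65], 1], [[0, 0, 0], [0, -1, 95], 1], [[0, 0, 0], [0, -1, 120], 1], [[0, 0, 0], [0, -1, 140], 1], [[0, 0, 0], [0, -1, 150], 1], [[0, 0, 0], [0, -1, 154], 1], [[0, 0, 0], [0, -1, 154], 1], [[0, 0, 0], [0, -1, 154], 1], [[0, 0, 0], [0, -1, 154], 0.6], [[0, 0, 0], [0, -1, 154], 0.5], [[0, 0, 0], [0, -1, 154], 0], [[0, 0, 0], [0, -1, 154], 0], [[0, 0, 0], [0, -1, 154], 0], [[0, 0, 0], [0, -1, 154], 0], [[0, 0, 0], [0, -1, 154], 0], [[0, 0, 0], [0, -1, 154], 0], [[0, 0, 0], [0, -1, 154], 0], [[0, 0, 0], [0, -1, 154], 0]]' --newtons 45

```text
clock: 13.4
eef_pos: [445.4, -257.0, 46.6]
tcp_rot: [-3.142, 0.0, 2.996]
contact_force: [-0.6, 1.1, 4.9]
opening: 0.535
```

```bash
python3 wl.py pics/e2.png; python3 go.py 621.6 -241.8 150 2.977
python3 - <<'E'
from h import *
f=r.grab_frame("scene"); im=f["color"][150:330,80:300,::-1]; cv2.imwrite("pics/e3.png",cv2.resize(im,None,fx=3,fy=3))
E
```

```text
now 13.45 [ 445.4 -257.    46.6] [-3.142  0.     2.996] open 0.532 F [-1.2  0.4  4.5]
turn [-0.   0.   1.1] shift [-172.2   40.5 -103.3]
```

View pics/e2.png

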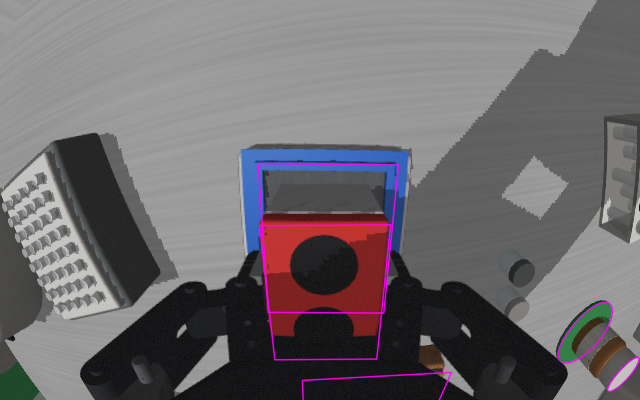

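View pics/e3.png

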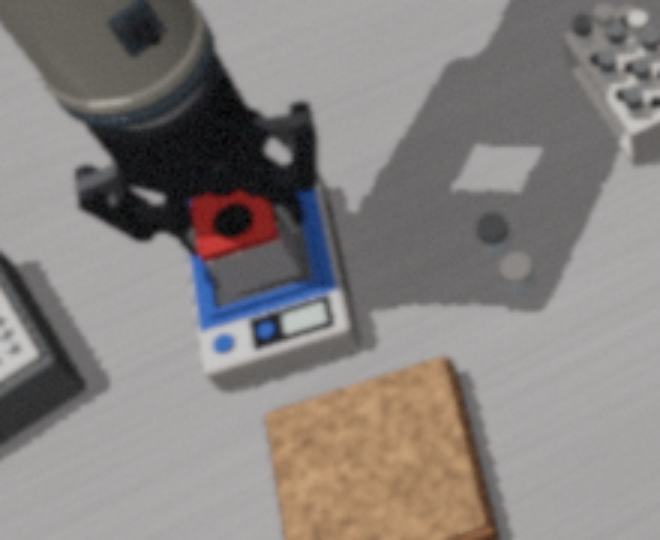

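Call:
play_rows --moves '[[[0, 0, 0], [0, 0, -10], 0], [[0, 0, 0], [0, 0, -30], 0], [[0, 0, 0], [0, 0, -60], 0], [[0, 0, 0], [0, 0, -90], 0], [[0, 0, 0], [0, 0, -105], 0], [[0, 0, 0], [0, 0, -105], 0], [[0, 0, 0], [0, 0, -105], 0]]'

```text
clock: 14.2
eef_pos: [445.1, -256.8, 151.5]
tcp_rot: [-3.141, 0.0, 2.996]
contact_force: [0.4, -0.4, -3.0]
opening: 0.534
```

```bash
cat > st.py <<'E'
from fit import *
fs,ms=[],[]
for n in("scene","side"):
    f=r.grab_frame(n); d=r.silhouettes(f,"stand_top")[0]; print(n,d["conf"],d["location"],d["mask"].sum()); fs.append(f); ms.append(d["mask"].astype(float))
for sel in([0,1],[0],[1]):
    print(sel,[np.round(v,3) for v in fit([fs[i] for i in sel],[ms[i] for i in sel],[STAND],[621.6,-242,-.165])])
s=r.sense(); f=r.grab_frame("wrist"); cv2.imwrite("pics/e4.png",f["color"][:,:,::-1]); print(s["eef_pos"].round(1),s["contact_force"].round(1),s["opening"])
E
python3 st.py
```

```text
scene 0.94 [205.1, 308.7] 4469
side 0.65 [453.7, 282.0] 2636
[0, 1] [array([ 6.21409e+02, -2.41836e+02, -1.51000e-01]), np.float64(0.791)]
[0] [array([ 6.17775e+02, -2.39833e+02, -1.44000e-01]), np.float64(0.09)]
[1] [array([ 6.22681e+02, -2.42396e+02, -1.58000e-01]), np.float64(0.688)]
[ 444.6 -256.5  150.5] [ 0.1  0.6 -3. ] 0.5314234191410628
```

View pics/e4.png

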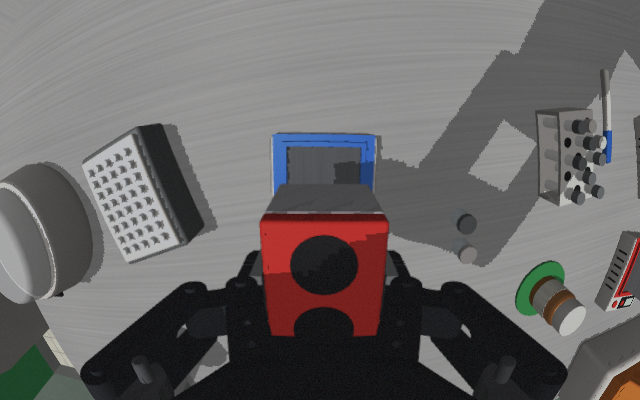

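Call:
play_rows --moves '[[[0, 0, 0], [-15, 3, 0], 0], [[0, 0, 0.5], [-40, 9, 0], 0], [[0, 0, 0.6], [-70, 16, 0], 0], [[0, 0, 0.6], [-105, 25, 0], 0], [[0, 0, 0.6], [-140, 33, 0], 0], [[0, 0, 0.6], [-160, 38, 0], 0], [[0, 0, 0.6], [-172, 40, 0], 0], [[0, 0, 0.6], [-172, 40, 0], 0], [[0, 0, 0.6], [-172, 40, 0], 0], [[0, 0, 0.6], [-172, 40, 0], 0]]'

```text
clock: 15.45
eef_pos: [619.5, -242.0, 150.1]
tcp_rot: [3.141, -0.003, 2.985]
contact_force: [0.7, 0.9, -3.0]
opening: 0.532
```

```bash
sed -i 's/(621.6,-241.8,-.165)/(621,-242,-.157)/' wl.py; python3 wl.py pics/e5.png; python3 go.py 621 -242 36 2.985
```

```text
now 15.5 [ 619.6 -242.1  150.3] [ 3.141e+00 -2.000e-03  2.985e+00] open 0.535 F [-0.3  0.3 -3.2]
turn [ 0.  -0.1  0. ] shift [ -1.6   0.2 114.3]
```

View pics/e5.png

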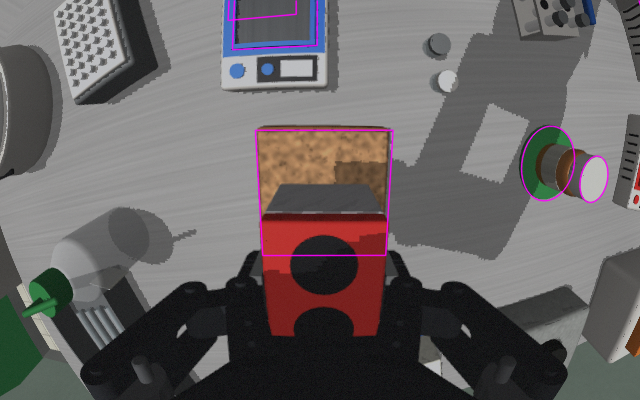

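Call:
play_rows --moves '[[[0, 0, 0], [-1, 0, 20], 0], [[0, 0, 0], [-1, 0, 45], 0], [[0, 0, 0], [-1, 0, 70], 0], [[0, 0, 0], [-1, 0, 88], 0], [[0, 0, 0], [-1, 0, 96], 0], [[0, 0, 0], [-1, 0, 100], 0], [[0, 0, 0], [-1, 0, 102], 0], [[0, 0, 0], [-1, 0, 103], 0], [[0, 0, 0], [-1, 0, 103.5], 0], [[0, 0, 0], [-1, 0, 104], 0], [[0, 0, 0], [-1, 0, 104], 0], [[0, 0, 0], [-1, 0, 104], 0]]'

```text
clock: 16.7
eef_pos: [620.7, -242.3, 46.7]
tcp_rot: [3.141, -0.002, 2.985]
contact_force: [-0.7, 0.3, -0.9]
opening: 0.534
```

Call:
play_rows --moves '[[[0, 0, 0], [0, 0, 0.5], 0], [[0, 0, 0], [0, 0, 0.7], 0], [[0, 0, 0], [0, 0, 0.7], 0]]'

```text
clock: 17.0
eef_pos: [620.7, -242.3, 46.7]
tcp_rot: [3.141, -0.002, 2.985]
contact_force: [-3.4, 1.6, 5.7]
opening: 0.535
```

Touching. Release, rise, and look.

Call:
play_rows --moves '[[[0, 0, 0], [0, 0, 0], 0.65], [[0, 0, 0], [0, 0, 0], 0.8], [[0, 0, 0], [0, 0, 0], 1], [[0, 0, 0], [0, 0, 0], 1], [[0, 0, 0], [0, 0, 0], 1], [[0, 0, 0], [0, 0, 0], 1], [[0, 0, 0], [0, 0, -15], 1], [[0, 0, 0], [0, 0, -40], 1], [[0, 0, 0], [0, 0, -80], 1], [[0, 0, 0], [0, 0, -120], 1], [[0, 0, 0], [0, 0, -155], 1], [[0, 0, 0], [0, 0, -175], 1], [[0, 0, 0], [0, 0, -175], 1], [[0, 0, 0], [0, 0, -175], 1]]'

```text
clock: 18.4
eef_pos: [620.9, -242.4, 222.3]
tcp_rot: [3.141, -0.001, 2.985]
contact_force: [0.7, -0.4, -0.4]
opening: 1.001
```

```bash
sed -i 's/(444.7,-256.5,-.14)/(621,-242,-.157)/' wl.py; python3 wl.py pics/f1.png; python3 go.py 443 247 220 3.42
```

```text
now 18.45 [ 620.3 -242.2  221.1] [ 3.141e+00 -3.000e-03  2.985e+00] open 1.001 F [ 0.3  1.1 -0.4]
turn [  0.1  -0.1 -24.9] shift [251.4 455.5   2.1]
```

View pics/f1.png

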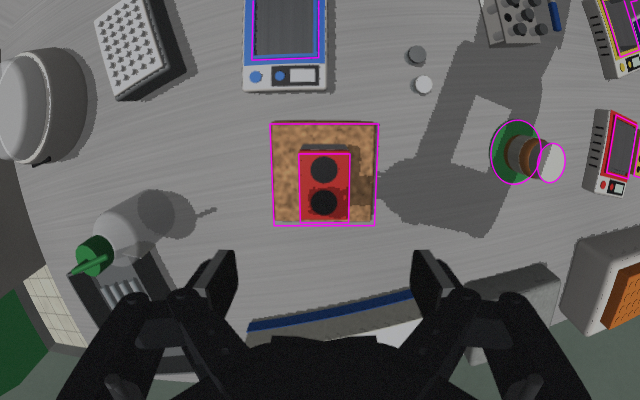

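Call:
play_rows --moves '[[[0, 0, -2], [14, 25, 0], 1], [[0, 0, -5], [36, 65, 0], 1], [[0, 0, -7], [58, 105, 0], 1], [[0, 0, -9], [80, 145, 0], 1], [[0, 0, -11], [102, 185, 0], 1], [[0, 0, -13], [124, 225, 0], 1], [[0, 0, -15], [146, 265, 0], 1], [[0, 0, -17], [168, 305, 0], 1], [[0, 0, -19], [190, 345, 0], 1], [[0, 0, -21], [212, 385, 0], 1], [[0, 0, -23], [234, 425, 0], 1], [[0, 0, -25], [246, 446, 0], 1], [[0, 0, -25], [251, 455, 0], 1], [[0, 0, -25], [251, 455, 0], 1], [[0, 0, -25], [251, 455, 0], 1], [[0, 0, -25], [251, 455, 0], 1]]'

```text
clock: 20.05
eef_pos: [443.7, 245.2, 221.8]
tcp_rot: [3.14, -0.003, -2.863]
contact_force: [0.5, -0.6, -1.0]
opening: 0.998
```

```bash
python3 wl.py pics/g1.png; python3 go.py 443 247 46 3.42
```

```text
now 20.1 [443.7 245.2 221.9] [ 3.140e+00 -2.000e-03 -2.864e+00] open 0.999 F [ 0.8 -0.7 -0. ]
turn [ 0.1 -0.1 -0. ] shift [ -0.2   1.6 175.9]
```

View pics/g1.png

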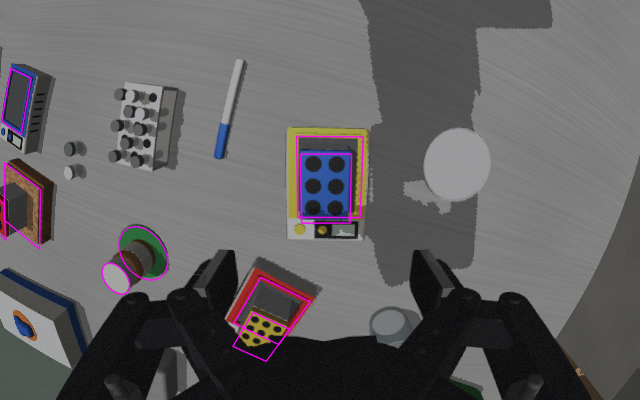

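Call:
play_rows --moves '[[[0, 0, 0], [0, 1.5, 30], 1], [[0, 0, 0], [0, 1.5, 70], 1], [[0, 0, 0], [0, 1.5, 105], 1], [[0, 0, 0], [0, 1.5, 135], 1], [[0, 0, 0], [0, 1.5, 158], 1], [[0, 0, 0], [0, 1.5, 170], 1], [[0, 0, 0], [0, 1.5, 175], 1], [[0, 0, 0], [0, 1.5, 175], 1], [[0, 0, 0], [0, 1.5, 175], 1], [[0, 0, 0], [0, 1.5, 175], 0.6], [[0, 0, 0], [0, 1.5, 175], 0.5], [[0, 0, 0], [0, 1.5, 175], 0], [[0, 0, 0], [0, 1.5, 175], 0], [[0, 0, 0], [0, 1.5, 175], 0], [[0, 0, 0], [0, 1.5, 175], 0], [[0, 0, 0], [0, 1.5, 175], 0], [[0, 0, 0], [0, 1.5, 175], 0], [[0, 0, 0], [0, 1.5, 175], 0], [[0, 0, 0], [0, 1.5, 175], 0]]'

```text
clock: 22.0
eef_pos: [443.2, 247.0, 47.7]
tcp_rot: [3.14, -0.001, -2.863]
contact_force: [-0.9, -0.4, 6.4]
opening: 0.534
```

```bash
python3 wl.py pics/g2.png; python3 go.py 444 -256 160 2.985
```

```text
now 22.05 [443.2 247.   47.7] [ 3.140e+00 -1.000e-03 -2.863e+00] open 0.536 F [-1.7 -0.5  7. ]
turn [ 0.1 -0.1 24.9] shift [ 137.6 -483.7 -112.9]
```

View pics/g2.png

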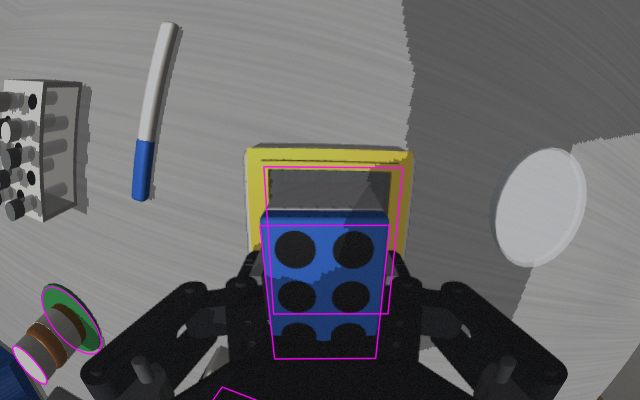

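Call:
play_rows --moves '[[[0, 0, 0], [0, 0, -10], 0], [[0, 0, 0], [0, 0, -30], 0], [[0, 0, 0], [0, 0, -65], 0], [[0, 0, 0], [0, 0, -100], 0], [[0, 0, 0], [0, 0, -125], 0], [[0, 0, 0], [0, 0, -135], 0], [[0, 0, 0], [0, 0, -135], 0]]'

```text
clock: 22.75
eef_pos: [444.0, 247.2, 183.9]
tcp_rot: [3.14, 0.001, -2.863]
contact_force: [0.1, 0.7, -5.4]
opening: 0.535
```

```bash
python3 go.py 444 -257 182 2.985
python3 - <<'E'
from h import *
for n in("scene","wrist"):
    f=r.grab_frame(n); cv2.imwrite(f"pics/g3_{n}.png",f["color"][:,:,::-1])
E
```

```text
now 22.75 [444.  247.2 183.9] [ 3.140e+00  1.000e-03 -2.863e+00] open 0.535 F [ 0.1  0.7 -5.4]
turn [ 0.1  0.  24.9] shift [ 138.4 -484.8    0.8]
```

View pics/g3_scene.png

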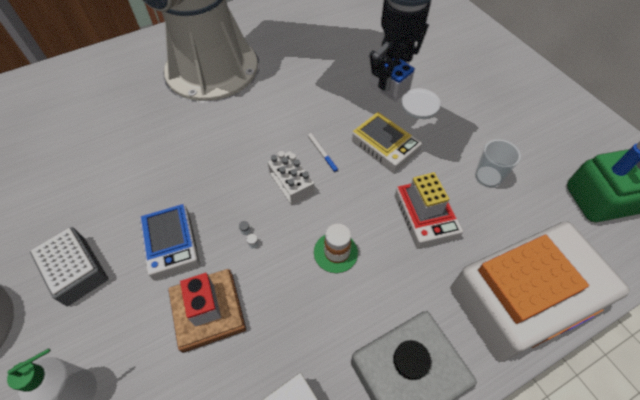

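View pics/g3_wrist.png

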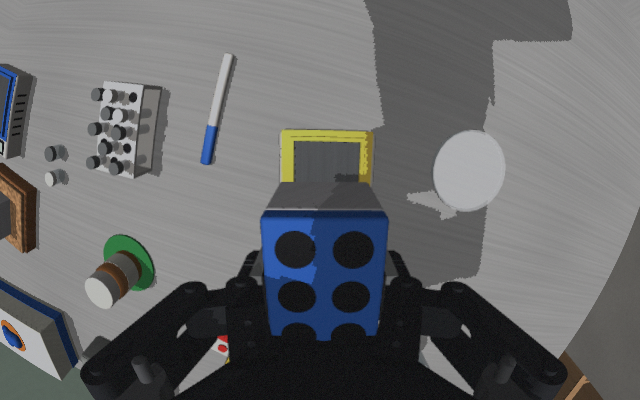

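Call:
play_rows --moves '[[[0, 0, 2], [7, -25, 0], 0], [[0, 0, 4], [19, -65, 0], 0], [[0, 0, 6], [30, -105, 0], 0], [[0, 0, 8], [41, -145, 0], 0], [[0, 0, 10], [53, -185, 0], 0], [[0, 0, 12], [64, -225, 0], 0], [[0, 0, 14], [76, -265, 0], 0], [[0, 0, 16], [87, -305, 0], 0], [[0, 0, 18], [98, -345, 0], 0], [[0, 0, 20], [110, -385, 0], 0], [[0, 0, 22], [121, -425, 0], 0], [[0, 0, 24], [131, -460, 0], 0], [[0, 0, 25], [138, -480, 0], 0], [[0, 0, 25], [138, -485, 0], 0], [[0, 0, 25], [138, -485, 0], 0], [[0, 0, 25], [138, -485, 0], 0], [[0, 0, 25], [138, -485, 0], 0]]'

```text
clock: 24.55
eef_pos: [443.0, -256.6, 181.0]
tcp_rot: [3.141, -0.004, 2.985]
contact_force: [-0.4, 0.2, -3.9]
opening: 0.532
```

```bash
sed -i 's/(444.2,-255.2,-.157)/(444,-257,-.157)/' wl.py; python3 wl.py pics/h1.png; python3 go.py 444 -257 47.7 2.985
```

```text
now 24.6 [ 443.2 -256.7  181.2] [ 3.141 -0.004  2.985] open 0.533 F [-0.8  0.2 -3.2]
turn [ 0.  -0.2 -0. ] shift [ -1.4  -0.2 133.5]
```

View pics/h1.png

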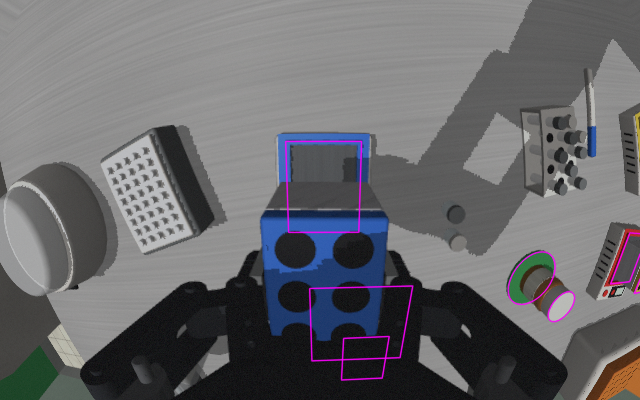

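Call:
play_rows --moves '[[[0, 0, 0], [-1, 0, 25], 0], [[0, 0, 0], [-1, 0, 55], 0], [[0, 0, 0], [-1, 0, 85], 0], [[0, 0, 0], [-1, 0, 108], 0], [[0, 0, 0], [-1, 0, 120], 0], [[0, 0, 0], [-1, 0, 126], 0], [[0, 0, 0], [-1, 0, 129], 0], [[0, 0, 0], [-1, 0, 131], 0], [[0, 0, 0], [-1, 0, 132.5], 0], [[0, 0, 0], [-1, 0, 133.5], 0], [[0, 0, 0], [-1, 0, 133.5], 0], [[0, 0, 0], [-1, 0, 133.5], 0]]'

```text
clock: 25.8
eef_pos: [443.8, -256.8, 48.0]
tcp_rot: [3.141, -0.003, 2.985]
contact_force: [-0.6, 0.4, -2.9]
opening: 0.535
```

```bash
python3 - <<'E'
from h import *
s=r.sense();print(s["eef_pos"],s["contact_force"])
f=r.grab_frame("side"); im=f["color"][250:400,300:500,::-1]; cv2.imwrite("pics/h2.png",cv2.resize(im,None,fx=4,fy=4))
E
```

```text
[ 443.7932052  -256.83817067   47.99053277] [-0.58706301  0.42194958 -2.89596023]
```

View pics/h2.png

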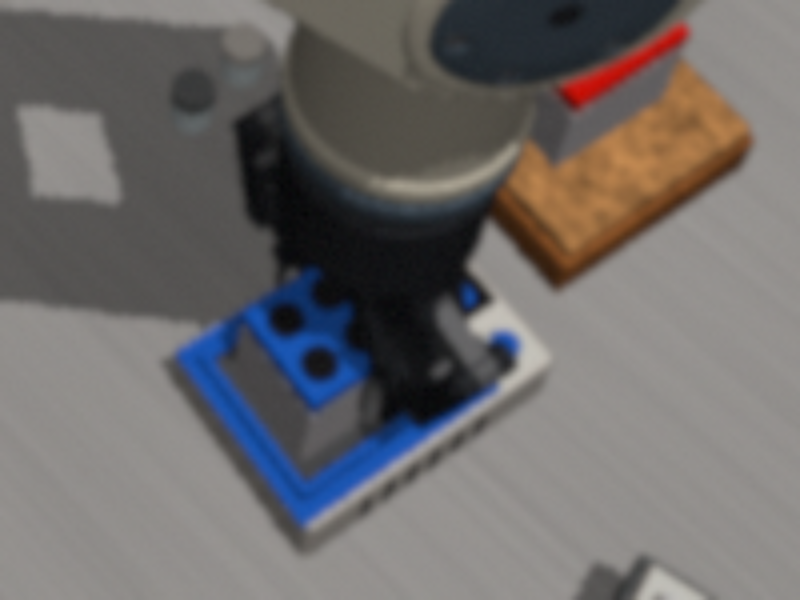

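Inside the rim, a hair above the floor. Lower to contact.

Call:
play_rows --moves '[[[0, 0, 0], [0, 0, 0.5], 0], [[0, 0, 0], [0, 0, 1], 0], [[0, 0, 0], [0, 0, 1], 0]]'

```text
clock: 26.15
eef_pos: [443.8, -256.9, 47.7]
tcp_rot: [3.141, -0.003, 2.985]
contact_force: [-2.7, 1.8, 8.2]
opening: 0.529
```

Call:
play_rows --moves '[[[0, 0, 0], [0, 0, 0], 0.65], [[0, 0, 0], [0, 0, 0], 0.8], [[0, 0, 0], [0, 0, 0], 1], [[0, 0, 0], [0, 0, 0], 1], [[0, 0, 0], [0, 0, 0], 1], [[0, 0, 0], [0, 0, 0], 1], [[0, 0, 0], [0, 0, -15], 1], [[0, 0, 0], [0, 0, -40], 1], [[0, 0, 0], [0, 0, -80], 1], [[0, 0, 0], [0, 0, -120], 1], [[0, 0, 0], [0, 0, -155], 1], [[0, 0, 0], [0, 0, -175], 1], [[0, 0, 0], [0, 0, -175], 1], [[0, 0, 0], [0, 0, -175], 1]]'

```text
clock: 27.55
eef_pos: [444.3, -256.9, 222.5]
tcp_rot: [-3.142, -0.003, 2.985]
contact_force: [-0.7, 0.0, -1.5]
opening: 0.998
```

```bash
sed -i 's/(443,247,.28)/(444,-257,-.157)/; s/(442.3,251.3,.27)/(442.5,249.5,.275)/' wl.py; python3 wl.py pics/i1.png; python3 go.py 638.5 222 220 2.89
```

```text
now 27.6 [ 443.8 -256.6  221.7] [ 3.141 -0.004  2.985] open 0.998 F [ 0.3 -0.1 -0.7]
turn [ 0.  -0.3  5.4] shift [-117.5  503.2    1.5]
```

View pics/i1.png

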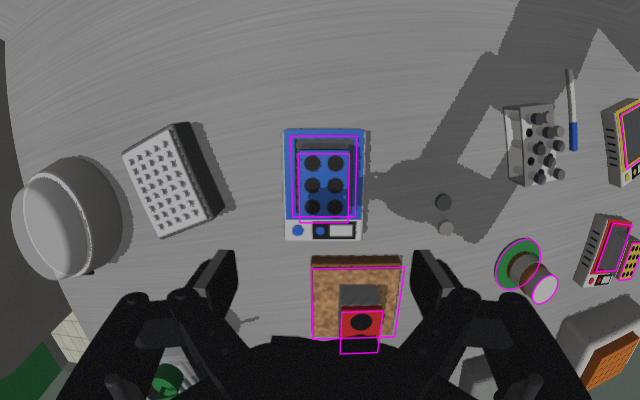

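Call:
play_rows --moves '[[[0, 0, 1], [-6, 25, 0], 1], [[0, 0, 2], [-15, 65, 0], 1], [[0, 0, 3], [-25, 105, 0], 1], [[0, 0, 4], [-34, 145, 0], 1], [[0, 0, 5], [-43, 185, 0], 1], [[0, 0, 5], [-53, 225, 0], 1], [[0, 0, 5], [-62, 265, 0], 1], [[0, 0, 5], [-71, 305, 0], 1], [[0, 0, 5], [-80, 345, 0], 1], [[0, 0, 5], [-90, 385, 0], 1], [[0, 0, 5], [-99, 425, 0], 1], [[0, 0, 5], [-108, 465, 0], 1], [[0, 0, 5], [-115, 492, 0], 1], [[0, 0, 5], [-117, 503, 0], 1], [[0, 0, 5], [-117, 503, 0], 1], [[0, 0, 5], [-117, 503, 0], 1], [[0, 0, 5], [-117, 503, 0], 1]]'

```text
clock: 29.3
eef_pos: [637.4, 220.4, 221.1]
tcp_rot: [-3.141, -0.005, 2.896]
contact_force: [0.7, -0.3, -0.3]
opening: 0.998
```

```bash
python3 wl.py pics/j1.png; python3 go.py 638.5 222 46 2.89
```

```text
now 29.35 [637.6 220.5 221.4] [-3.141 -0.005  2.896] open 1.003 F [-0.4 -0.1  0.5]
turn [-0.  -0.3  0.4] shift [ -1.4   1.7 175.4]
```

View pics/j1.png

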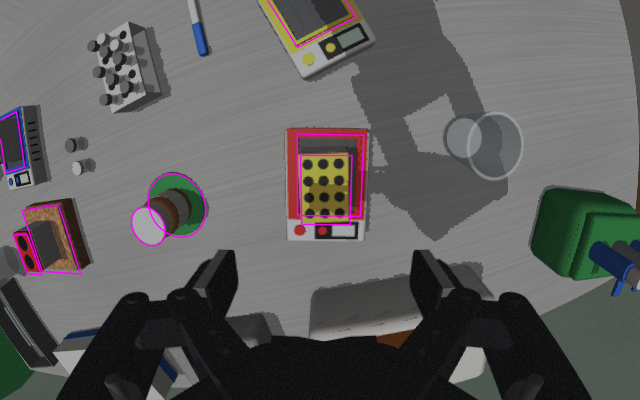

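Call:
play_rows --moves '[[[0, 0, 0], [-1, 1, 30], 1], [[0, 0, 0], [-1, 1, 70], 1], [[0, 0, 0], [-1, 1, 105], 1], [[0, 0, 0], [-1, 1, 135], 1], [[0, 0, 0], [-1, 1, 158], 1], [[0, 0, 0], [-1, 1, 170], 1], [[0, 0, 0], [-1, 1, 175], 1], [[0, 0, 0], [-1, 1, 175], 1], [[0, 0, 0], [-1, 1, 175], 1], [[0, 0, 0], [-1, 1, 175], 0.6], [[0, 0, 0], [-1, 1, 175], 0.5], [[0, 0, 0], [-1, 1, 175], 0], [[0, 0, 0], [-1, 1, 175], 0], [[0, 0, 0], [-1, 1, 175], 0], [[0, 0, 0], [-1, 1, 175], 0], [[0, 0, 0], [-1, 1, 175], 0], [[0, 0, 0], [-1, 1, 175], 0], [[0, 0, 0], [-1, 1, 175], 0], [[0, 0, 0], [-1, 1, 175], 0]]'

```text
clock: 31.25
eef_pos: [638.4, 221.5, 47.3]
tcp_rot: [3.141, -0.004, 2.896]
contact_force: [-0.6, -0.6, 5.8]
opening: 0.537
```

```bash
python3 wl.py pics/j2.png; python3 go.py 638.5 222 180 2.89
```

```text
now 31.3 [638.4 221.5  47.3] [ 3.141 -0.004  2.896] open 0.535 F [-1.2 -0.8  5.5]
turn [ 0.  -0.2  0.4] shift [   0.5    0.5 -132.7]
```

View pics/j2.png

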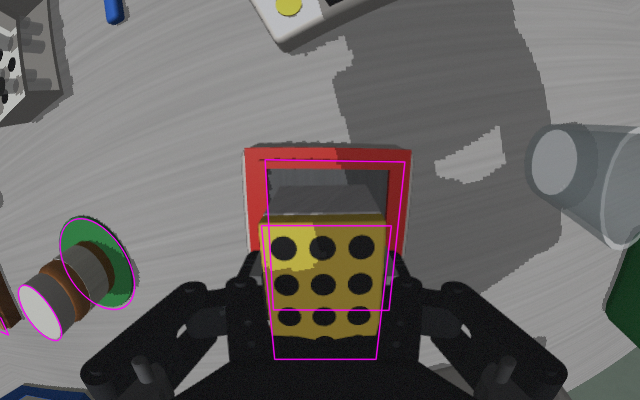

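Call:
play_rows --moves '[[[0, 0, 0], [0, 0, -10], 0], [[0, 0, 0], [0, 0, -30], 0], [[0, 0, 0], [0, 0, -65], 0], [[0, 0, 0], [0, 0, -100], 0], [[0, 0, 0], [0, 0, -125], 0], [[0, 0, 0], [0, 0, -133], 0], [[0, 0, 0], [0, 0, -133], 0], [[0, 0, 0], [0, 0, -133], 0]]'

```text
clock: 32.1
eef_pos: [637.9, 221.1, 178.8]
tcp_rot: [-3.141, -0.006, 2.896]
contact_force: [0.0, 0.4, -3.2]
opening: 0.536
```

```bash
python3 go.py 442.5 249.5 180 3.417
```

```text
now 32.1 [637.9 221.1 178.8] [-3.141 -0.006  2.896] open 0.536 F [ 0.   0.4 -3.2]
turn [  0.   -0.3 -29.8] shift [196.5 -19.9  -0. ]
```

Call:
play_rows --moves '[[[0, 0, -3], [15, -1, 0], 0], [[0, -0.1, -7], [40, -4, 0], 0], [[0, -0.1, -11], [70, -7, 0], 0], [[0, -0.2, -16], [100, -10, 0], 0], [[0, -0.2, -21], [130, -13, 0], 0], [[0, -0.3, -26], [160, -16, 0], 0], [[0, -0.3, -29], [185, -19, 0], 0], [[0, -0.3, -30], [196, -20, 0], 0], [[0, -0.3, -30], [196, -20, 0], 0], [[0, -0.3, -30], [196, -20, 0], 0], [[0, -0.3, -30], [196, -20, 0], 0]]'

```text
clock: 33.2
eef_pos: [444.1, 249.2, 179.8]
tcp_rot: [3.141, 0.0, -2.864]
contact_force: [0.4, -0.1, -2.6]
opening: 0.534
```

```bash
sed -i 's/(636.7,227,-.26)/(636,224,-.26)/' wl.py; python3 wl.py pics/k1.png; python3 go.py 442.5 249.5 47.3 3.417
```

```text
now 33.25 [444.  249.2 179.8] [ 3.141 -0.    -2.864] open 0.533 F [-0.2  0.2 -2.4]
turn [ 0.  -0.   0.1] shift [  1.3   0.7 132.5]
```

View pics/k1.png

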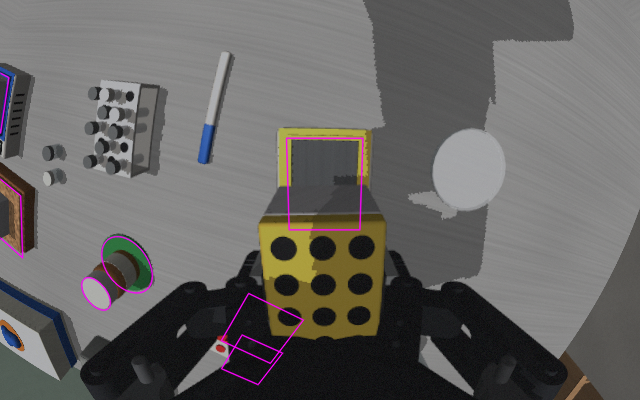

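```bash
python3 - <<'E'
import cv2,numpy as np
a=cv2.imread("pics/h1.png")[120:210,260:390];b=cv2.imread("pics/k1.png")[120:210,260:390]
cv2.imwrite("pics/k2.png",cv2.resize(np.hstack([a,b]),None,fx=3,fy=3,interpolation=cv2.INTER_NEAREST))
E
```

```text
(no output)
```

View pics/k2.png

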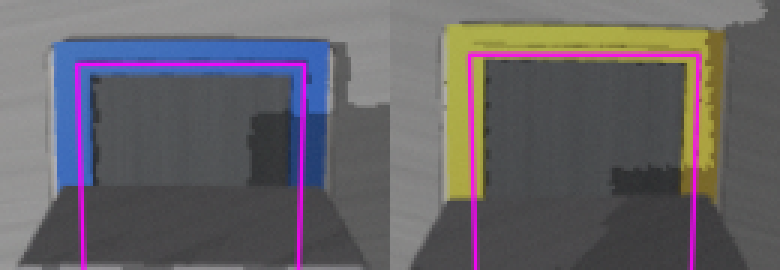

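Call:
play_rows --moves '[[[0, 0, 0], [2, 0.7, 25], 0], [[0, 0, 0], [3, 0.7, 55], 0], [[0, 0, 0], [3, 0.7, 85], 0], [[0, 0, 0], [3, 0.7, 108], 0], [[0, 0, 0], [3, 0.7, 120], 0], [[0, 0, 0], [3, 0.7, 126], 0], [[0, 0, 0], [3, 0.7, 129], 0], [[0, 0, 0], [3, 0.7, 131], 0], [[0, 0, 0], [3, 0.7, 132], 0], [[0, 0, 0], [3, 0.7, 132.5], 0], [[0, 0, 0], [3, 0.7, 132.5], 0], [[0, 0, 0], [3, 0.7, 132.5], 0]]'

```text
clock: 34.45
eef_pos: [441.1, 249.2, 47.7]
tcp_rot: [3.141, 0.001, -2.864]
contact_force: [-0.1, 0.3, -3.2]
opening: 0.533
```

Call:
play_rows --moves '[[[0, 0, 0], [0, 0, 0.5], 0], [[0, 0, 0], [0, 0, 0.8], 0], [[0, 0, 0], [0, 0, 0.8], 0]]'

```text
clock: 34.75
eef_pos: [441.2, 249.3, 47.3]
tcp_rot: [3.141, 0.001, -2.864]
contact_force: [-1.0, -0.9, 4.2]
opening: 0.531
```

```bash
python3 - <<'E'
from h import *
s=r.sense();print(s["eef_pos"],s["contact_force"])
f=r.grab_frame("side"); im=f["color"][110:260,120:320,::-1]; cv2.imwrite("pics/k3.png",cv2.resize(im,None,fx=4,fy=4))
E
```

```text
[441.23338212 249.31401151  47.31600464] [-0.99310632 -0.91158225  4.22223284]
```

View pics/k3.png

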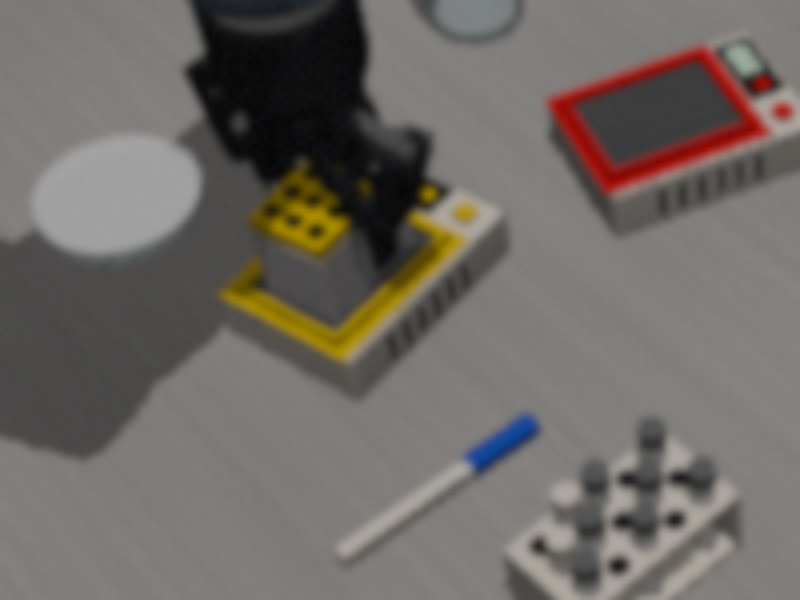

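Call:
play_rows --moves '[[[0, 0, 0], [0, 0, 0], 0.65], [[0, 0, 0], [0, 0, 0], 0.8], [[0, 0, 0], [0, 0, 0], 1], [[0, 0, 0], [0, 0, 0], 1], [[0, 0, 0], [0, 0, 0], 1], [[0, 0, 0], [0, 0, 0], 1], [[0, 0, 0], [0, 0, -15], 1], [[0, 0, 0], [0, 0, -40], 1], [[0, 0, 0], [0, 0, -80], 1], [[0, 0, 0], [0, 0, -120], 1], [[0, 0, 0], [0, 0, -155], 1], [[0, 0, 0], [0, 0, -175], 1], [[0, 0, 0], [0, 0, -175], 1], [[0, 0, 0], [0, 0, -175], 1]]'

```text
clock: 36.2
eef_pos: [441.1, 249.1, 222.2]
tcp_rot: [3.141, 0.001, -2.864]
contact_force: [-0.9, 0.1, -0.6]
opening: 1.0
```

```bash
python3 wl.py pics/l1.png; python3 go.py 620.7 -242.3 220 2.985
```

```text
now 36.25 [440.6 248.8 221.4] [ 3.141 -0.    -2.864] open 1.0 F [ 0.2 -0.3 -0.2]
turn [ 0.  -0.  24.9] shift [ -38.7 -521.7    1.2]
```

View pics/l1.png

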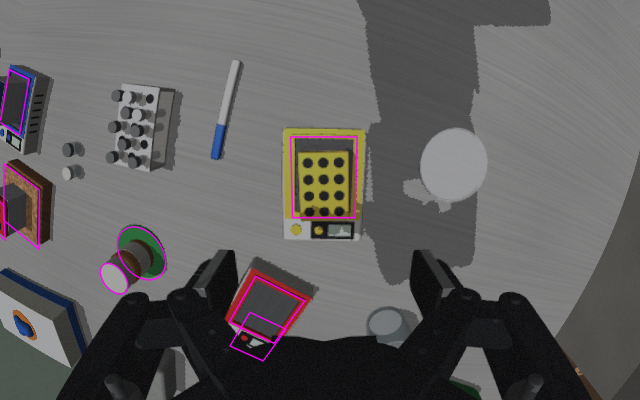

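Yellow seated. Back to the stand for red.

Call:
play_rows --moves '[[[0, 0, 2], [-2, -25, 0], 1], [[0, 0, 4], [-5, -65, 0], 1], [[0, 0, 6], [-8, -105, 0], 1], [[0, 0, 8], [-11, -145, 0], 1], [[0, 0, 10], [-14, -185, 0], 1], [[0, 0, 12], [-17, -225, 0], 1], [[0, 0, 14], [-20, -265, 0], 1], [[0, 0, 16], [-23, -305, 0], 1], [[0, 0, 18], [-26, -345, 0], 1], [[0, 0, 20], [-29, -385, 0], 1], [[0, 0, 22], [-32, -425, 0], 1], [[0, 0, 24], [-35, -465, 0], 1], [[0, 0, 25], [-37, -500, 0], 1], [[0, 0, 25], [-39, -520, 0], 1], [[0, 0, 25], [-39, -522, 0], 1], [[0, 0, 25], [-39, -522, 0], 1], [[0, 0, 25], [-39, -522, 0], 1], [[0, 0, 25], [-39, -522, 0], 1]]'

```text
clock: 38.05
eef_pos: [620.7, -241.3, 220.9]
tcp_rot: [3.141, -0.001, 2.984]
contact_force: [-1.1, 0.1, 0.6]
opening: 0.999
```

```bash
python3 wl.py pics/m1.png; python3 go.py 620.7 -242.3 46 2.985
```

```text
now 38.1 [ 620.8 -241.4  221.1] [ 3.141e+00 -1.000e-03  2.984e+00] open 1.005 F [ 0.4 -0.6 -0. ]
turn [ 0.  -0.1 -0.1] shift [ -0.2  -0.9 175.1]
```

View pics/m1.png

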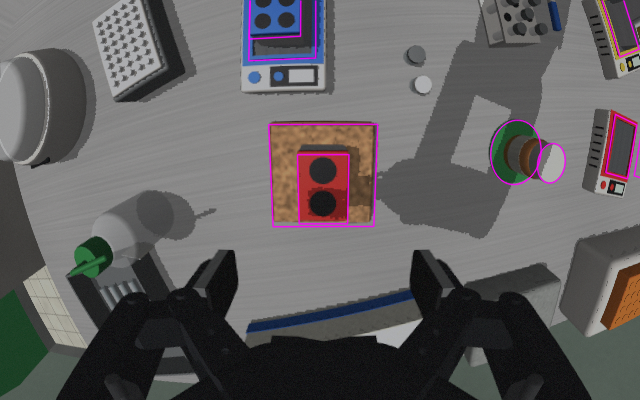

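Call:
play_rows --moves '[[[0, 0, 0], [0, -1, 30], 1], [[0, 0, 0], [0, -1, 70], 1], [[0, 0, 0], [0, -1, 105], 1], [[0, 0, 0], [0, -1, 135], 1], [[0, 0, 0], [0, -1, 158], 1], [[0, 0, 0], [0, -1, 170], 1], [[0, 0, 0], [0, -1, 174.5], 1], [[0, 0, 0], [0, -1, 174.5], 1], [[0, 0, 0], [0, -1, 174.5], 1], [[0, 0, 0], [0, -1, 174.5], 0.6], [[0, 0, 0], [0, -1, 174.5], 0.5], [[0, 0, 0], [0, -1, 174.5], 0], [[0, 0, 0], [0, -1, 174.5], 0], [[0, 0, 0], [0, -1, 174.5], 0], [[0, 0, 0], [0, -1, 174.5], 0], [[0, 0, 0], [0, -1, 174.5], 0], [[0, 0, 0], [0, -1, 174.5], 0], [[0, 0, 0], [0, -1, 174.5], 0], [[0, 0, 0], [0, -1, 174.5], 0]]'

```text
clock: 40.0
eef_pos: [621.0, -242.5, 47.4]
tcp_rot: [3.141, 0.0, 2.984]
contact_force: [-0.3, 1.2, 5.9]
opening: 0.534
```

Call:
play_rows --moves '[[[0, 0, 0], [0, 0, -10], 0], [[0, 0, 0], [0, 0, -30], 0], [[0, 0, 0], [0, 0, -65], 0], [[0, 0, 0], [0, 0, -100], 0], [[0, 0, 0], [0, 0, -125], 0], [[0, 0, 0], [0, 0, -133], 0], [[0, 0, 0], [0, 0, -133], 0], [[0, 0, 0], [0, 0, -133], 0]]'

```text
clock: 40.8
eef_pos: [620.1, -242.2, 178.9]
tcp_rot: [3.141, -0.002, 2.984]
contact_force: [0.6, -0.1, -3.1]
opening: 0.536
```

```bash
python3 wl.py pics/m2.png; python3 go.py 636 224 180 2.885
```

```text
now 40.85 [ 619.8 -242.1  178.5] [ 3.141e+00 -3.000e-03  2.984e+00] open 0.534 F [-0.  -0.1 -2.8]
turn [ 0.  -0.2  5.7] shift [ 57.3 462.8  -1. ]
```

View pics/m2.png

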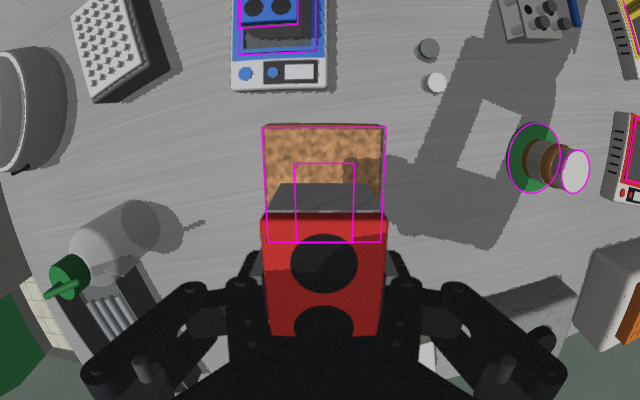

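Call:
play_rows --moves '[[[0, 0, 0.5], [3, 25, 0], 0], [[0, 0, 1], [8, 65, 0], 0], [[0, 0, 1.5], [13, 105, 0], 0], [[0, 0, 2], [18, 145, 0], 0], [[0, 0, 2.5], [23, 185, 0], 0], [[0, 0, 3], [28, 225, 0], 0], [[0, 0, 3.5], [33, 265, 0], 0], [[0, 0, 4], [38, 305, 0], 0], [[0, 0, 4.5], [43, 345, 0], 0], [[0, 0, 5], [48, 385, 0], 0], [[0, -0.1, 5.5], [53, 425, 0], 0], [[0, -0.2, 5.7], [56, 450, 0], 0], [[0, -0.2, 5.7], [57, 463, 0], 0], [[0, -0.2, 5.7], [57, 463, 0], 0], [[0, -0.2, 5.7], [57, 463, 0], 0], [[0, -0.2, 5.7], [57, 463, 0], 0]]'

```text
clock: 42.45
eef_pos: [636.2, 222.6, 178.6]
tcp_rot: [-3.141, -0.0, 2.883]
contact_force: [-0.5, -0.3, -2.6]
opening: 0.534
```

```bash
python3 wl.py pics/n1.png; python3 go.py 636 224 47.4 2.885; python3 - <<'E'
import cv2,numpy as np
b=cv2.imread("pics/n1.png")[110:240,240:410]
cv2.imwrite("pics/n2.png",cv2.resize(b,None,fx=4,fy=4,interpolation=cv2.INTER_NEAREST))
E
```

```text
now 42.5 [636.4 222.6 178.8] [3.141 0.    2.883] open 0.533 F [ 0.6 -0.2 -3.2]
turn [ 0.   0.  -0.1] shift [  0.7   1.2 131.4]
```

View pics/n2.png

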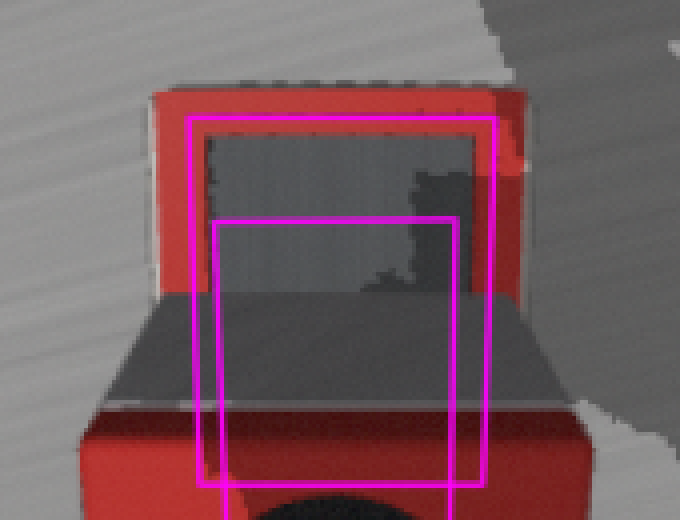

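Call:
play_rows --moves '[[[0, 0, 0], [0.5, 1, 25], 0], [[0, 0, 0], [0.5, 1, 55], 0], [[0, 0, 0], [0.5, 1, 85], 0], [[0, 0, 0], [0.5, 1, 108], 0], [[0, 0, 0], [0.5, 1, 120], 0], [[0, 0, 0], [0.5, 1, 126], 0], [[0, 0, 0], [0.5, 1, 128], 0], [[0, 0, 0], [0.5, 1, 130], 0], [[0, 0, 0], [0.5, 1, 131], 0], [[0, 0, 0], [0.5, 1, 131.5], 0], [[0, 0, 0], [0.5, 1, 131.5], 0], [[0, 0, 0], [0.5, 1, 131.5], 0]]'

```text
clock: 43.7
eef_pos: [636.3, 223.8, 47.6]
tcp_rot: [3.141, 0.001, 2.883]
contact_force: [0.2, -0.9, -3.1]
opening: 0.534
```

Call:
play_rows --moves '[[[0, 0, 0], [0, 0, 0.5], 0], [[0, 0, 0], [0, 0, 0.7], 0], [[0, 0, 0], [0, 0, 0.7], 0]]'

```text
clock: 44.0
eef_pos: [636.4, 223.9, 47.4]
tcp_rot: [3.141, 0.001, 2.883]
contact_force: [-1.2, -0.2, 3.7]
opening: 0.533
```

```bash
python3 - <<'E'
from h import *
s=r.sense();print(s["eef_pos"],s["contact_force"])
f=r.grab_frame("side"); im=f["color"][70:220,200:400,::-1]; cv2.imwrite("pics/n3.png",cv2.resize(im,None,fx=4,fy=4))
E
```

```text
[636.40781387 223.89630851  47.42606768] [-1.18667881 -0.21791138  3.65405729]
```

View pics/n3.png

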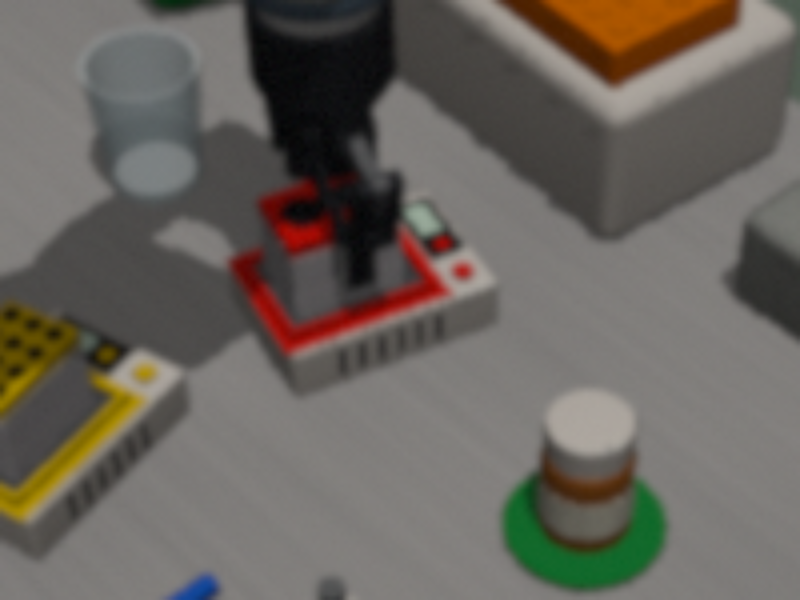

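Call:
play_rows --moves '[[[0, 0, 0], [0, 0, 0], 0.65], [[0, 0, 0], [0, 0, 0], 0.8], [[0, 0, 0], [0, 0, 0], 1], [[0, 0, 0], [0, 0, 0], 1], [[0, 0, 0], [0, 0, 0], 1], [[0, 0, 0], [0, 0, 0], 1], [[0, 0, 0], [0, 0, -15], 1], [[0, 0, 0], [0, 0, -40], 1], [[0, 0, 0], [0, 0, -80], 1], [[0, 0, 0], [0, 0, -120], 1], [[0, 0, 0], [0, 0, -160], 1], [[0, 0, 0], [0, 0, -200], 1], [[0, 0, 0], [0, 0, -220], 1], [[0, 0, 0], [0, 0, -220], 1], [[0, 0, 0], [0, 0, -220], 1]]'

```text
clock: 45.55
eef_pos: [636.0, 223.8, 268.0]
tcp_rot: [3.141, 0.002, 2.883]
contact_force: [0.0, -0.5, -0.4]
opening: 0.997
```

```bash
python3 wl.py pics/o1.png; python3 - <<'E'
from h import *
s=r.sense();print(s["eef_pos"],s["contact_force"])
for n in("scene","side"):
    f=r.grab_frame(n); cv2.imwrite(f"pics/o_{n}.png",f["color"][:,:,::-1])
E
```

```text
[635.53353149 223.60770345 266.73337738] [-0.31299469  0.32472622 -0.05438302]
```

View pics/o1.png

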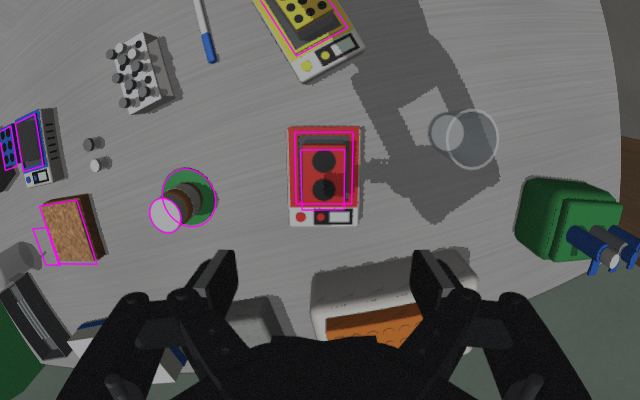

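View pics/o_side.png

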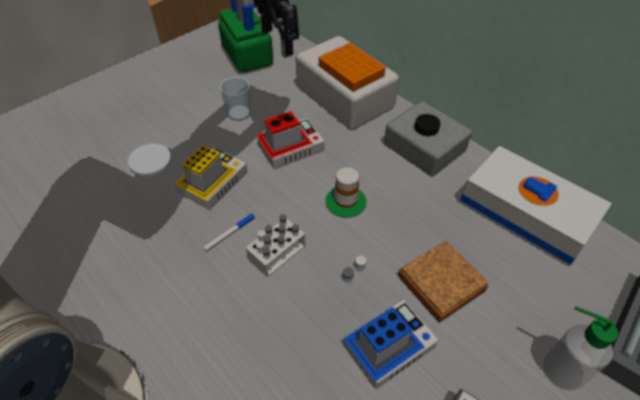

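View pics/o_scene.png

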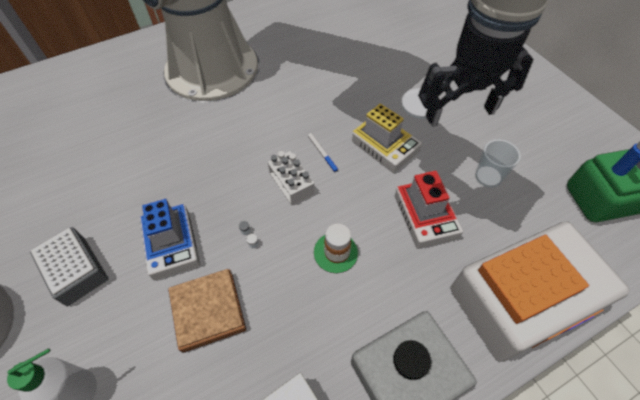

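```bash
python3 -c "
from rig import r
print(r.sign_off())"
```

```text
the job is handed in; nothing more can be done
None
```

The job is done and handed in at about 46 s on the robot's clock. I moved the amber jar to the middle of the green coaster. The red block then went to the middle of the cork stand, blue went into the blue well, yellow into the yellow well, and red from the stand into the red well.

**Last checks:**
- **Seating:** each block touched its well floor at the same gripper height as where I picked it up, within 0.1 mm. The final wrist, scene and side pictures show all three inside their own rims and upright.
- **Jar and rack:** the jar stands upright on the coaster, the cork stand is empty, and the rack looks unmoved.
- **Forces:** every reading I saw was under 10 N, and the gripper ended open and clear of everything.

**What disagreed:** the scene and side cameras differed by about 2–7 mm in x. I averaged them and used the wrist camera to correct the well positions by 1–3 mm before placing. I did not run a fresh numerical fit after the last placement; I judged the final state from the pictures and the contact heights.

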